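Load and start the stamp-blank shaker

ROBOT

A 6-joint arm with a two-finger parallel gripper is mounted at the origin on the work surface. World frame = base frame: x ahead of the robot, y to its left, z up, the work surface at z = 0. Lengths are in mm, angles in rad, forces in N, time in s.
With the tool pointing down it reaches from about 300 to 775 mm from the base axis. Payload 14.6 kg.
Tool frame: the origin (TCP) lies at the very end of the fingers, on their centre line; the grasp point (between the pads) lies 19 mm behind it; z points along the fingers, y is the line along which they close (so a half turn about z gives the same grasp; the last joint's range is limited). The gripper opens to 94 mm and grips with 3 to 60 N. Pads are 16 mm wide; open, the fingers measure 119 mm over their backs; the gripper's body (75 mm by 177 mm) begins 78 mm behind the grasp point.
Start: joints at [-1.312, 0.3, 1.521, -0, 1.321, -0.067], TCP at [176.029, -521.059, 183.946] pointing down, gripper open.
Joint ranges: [-3.03, 3.03], [-0.79, 2.21], [0.23, 2.52], [-1.04, 4.18], [0, 3.07], [-2.55, 2.55]. Speed limits (rad/s): [2.22, 2.22, 2.57, 3.14, 3.14, 3.14].

INTERFACE

Orientations are given as [roll, pitch, yaw] about the fixed x, y, z axes, in that order (R = Rz(yaw) Ry(pitch) Rx(roll)).
In Python, from cell import manip gives the robot as it stands. The module is installed in compiled form; this text tells all that it offers.
- The arm moves only by the shell command python3 -m inch 'ROWS' [FORCE]. ROWS is JSON, a list of rows, each an object of numbers: "gripper": the opening, from 0 (shut) to 1 (fully open); "dx", "dy", "dz": the shift along the world's x, y, z in m; "wx", "wy", "wz": the turn, a rotation vector about the world's x, y, z in degrees. A call has exactly 5 rows; each row is the pose to reach, as a shift and turn from the pose commanded when the call began; what a row does not reach only later rows make up. A row lasts 1/12 s, in which the tool goes at most 41.7 mm and 7.16 degrees, less where a joint would pass 70% of its speed; a pose out of reach is approached as far as the arm can. A call with a gripper value outside its range is refused whole. The fingers move at their own pace and stop on an object; FORCE is the grip in N (left out, the last holds). Time passes only in rows, so rows that repeat a pose let the fingers close, or fill a call up. It gives the time, the measured TCP pose, the force, the opening and the grip force at its end, in the units of the state.
- manip.read_state(): the state, without advancing time (a new reading comes with each control period).
- manip.camera(name): name is "scene" or "top" or "wrist"; returns the picture (384x512x3 uint8, blue, green, red); there is no depth.
- manip.camera_info(name): a dict with "camera_matrix" (3x3 intrinsics, pixels), "D" ([k1, k2, p1, p2, k3] as OpenCV has them; the pictures are not rectified), "R" (3x3) and "t" (3): a world point X has camera coordinates R X + t; the wrist camera has in their place "tool_from_camera" (4x4, takes a point from camera to tool coordinates, whose origin is the TCP and whose axes are the flange's). Camera axes: x right, y down, z forward; pixel columns grow to the right and rows downward; lengths in mm; the calibration is good to about 2 mm. A picture is of the moment at which its call begins: read the wrist's pose just before it. camera_info takes no time and is no camera call.
- manip.sign_off(): hands the job in; it is judged then, once.
The state is a dict: "clock": time; "joints": joint angles; "qd": joint speeds; "effort": joint torques, N m; "eef_pos": TCP position; "eef_rot": TCP orientation; "wrist_force": force on the tool from outside, world axes, zero at the start; "moment": the same for the moment, N m; "finger_gap": finger opening in mm; "finger_force": force on a finger pad.
Only numpy, scipy, OpenCV 4.12 (cv2) and the standard library are available. Lean on these libraries where they do the work, as an engineer would, in place of code of your own. Each camera call takes 0.05 s, during which the arm holds its last target. There are 200 camera calls.

TASK

Put every stamp blank into the steel pail; then raise the pail's folded bail upright, lift the pail by the bail's grip and set it upright, centred on the shaker's rubber platform. Let go of the pail, then slide the transport lock fully to its far end stop, and only after that push the limit switch's roller arm sideways until it trips (lean it well over, hold it a moment) and let it spring back to start the shaker. Do not knock the cup, jar, eraser or painted panel away from their places.

Things in the scene. Friction and masses are not known exactly. Their poses are not given: they have to be found in the camera images.
- blank0_center (a point): A plain beech hand-stamp blank, about 75 g: a block 80 mm long (its x), 36 mm wide (its y) and 20 mm high, with a centred grip ridge 56 x 22 mm and 14 mm high on top (34 mm overall). Two to four of these identical blanks are on the table, flat, ridge up. The point is its centre, 17 mm above its underside; its z is up.
- blank1_center (a point): A plain beech hand-stamp blank, about 75 g: a block 80 mm long (its x), 36 mm wide (its y) and 20 mm high, with a centred grip ridge 56 x 22 mm and 14 mm high on top (34 mm overall). Two to four of these identical blanks are on the table, flat, ridge up. The point is its centre, 17 mm above its underside; its z is up.
- blank2_center (a point): A plain beech hand-stamp blank, about 75 g: a block 80 mm long (its x), 36 mm wide (its y) and 20 mm high, with a centred grip ridge 56 x 22 mm and 14 mm high on top (34 mm overall). Two to four of these identical blanks are on the table, flat, ridge up. The point is its centre, 17 mm above its underside; its z is up.
- blank3_center (a point): A plain beech hand-stamp blank, about 75 g: a block 80 mm long (its x), 36 mm wide (its y) and 20 mm high, with a centred grip ridge 56 x 22 mm and 14 mm high on top (34 mm overall). Two to four of these identical blanks are on the table, flat, ridge up. The point is its centre, 17 mm above its underside; its z is up.
- pail_base (a point): Small loose steel pail, 0.25 kg, 110 mm high, outside radius 66 mm at the foot and 80 mm at the rim, wall 4 mm, inner floor 5 mm up. The point is the centre of its underside, z up the pail's axis. The wire bail is hinged on two ears 100 mm above this point, its hinge axis along the pail's y.
- bail (a joint): Angle of the pail's wire bail, rad: 0 folded down level, sticking out to the pail's -x; 1.57 upright over the pail; stop at 1.75. A slightly stiff hinge (0.05 N m): it stays where it is left.
- bail_grip (a point): Middle of the bail's straight wooden hand grip: a round sleeve 18 mm thick and 92 mm long along the pail's y, 120 mm from the bail's hinge axis. The sleeve turns freely on the wire, so it can be held firmly while the bail swings up. Moves with the bail. Folded down, there is a 31 mm gap between this grip and the pail's rim.
- platform (a point): Centre of the top of the shaker's round black rubber platform (radius 95 mm, top 50 mm above the table, 10 mm above the grey housing). The housing is fixed to the table, 280 x 210 mm, running from 170 mm on the platform's -x side to 110 mm on its +x side, and 105 mm to either side in y. This frame's x, y are those of the shaker.
- lock (a joint): Position of the shaker's transport lock slide, m: about 0 locked (as found), 0.084 at the far end stop, free. It slides along the shaker's +y, with about 1.5 N of friction, and stays where it is left.
- lock_grip (a point): The lock's black upright grip, 24 mm (shaker's x) by 18 mm (shaker's y) and 32 mm tall, on a track on the housing 145 mm to the shaker's -x side of the platform's centre; the point is 12 mm below the grip's top and 75 mm above the table. Moves with the slide. Track end blocks 12 mm high stand 71 mm either side of the track's middle.
- roller_arm (a joint): Angle of the limit switch's roller arm, rad: 0 upright at rest, positive leaning to the switch's +y, negative to its -y, stops at 0.95 either way. Sprung back to upright (0.35 N m per rad, about 2 N at the roller when it trips). It trips, either way, at 0.45.
- roller (a point): Centre of the black roller (26 mm diameter, 18 mm wide along the switch's x) at the top of the switch's steel roller arm, 85 mm from the arm's pivot and 145 mm above the table when upright. The arm is a flat bar 16 mm wide, 8 mm thick, on the roller's -x side.
- switch_pivot (a point): The arm's pivot, 60 mm above the table on the far (+x) face of the switch housing, which is fixed to the table: 44 x 42 mm, top 82 mm above the table, its centre 40 mm to the -x side of this point; foot 64 mm (x) by 90 mm (y), its centre 32 mm to the -x side. Axes are the switch's: the arm swings about x, sideways along y. z up.
- panel: Bystander: small painted wooden panel 150 x 200 x 22 mm; origin under its centre.
- cup: Bystander: paper cup, 95 mm high, radius 38 mm; origin under its centre.
- eraser: Bystander: eraser 45 x 24 x 14 mm; origin under its centre.
- jar: Bystander: capped jar, 85 mm high, radius 30 mm; origin under its centre.
Not all that is in view belongs to the job. Leave any blue look-alike of the part that bears blank2_center alone.

How it is judged (in metres and radians):
On the way, in this order (a step that is already met when the one before it is completed fails the run):
1. every blank present is in the pail (horizontal distance between each of blank0_center, blank1_center, blank2_center, blank3_center and pail_base below 0.075 m and z of blank0_center in the frame of pail_base between 0 and 0.1 m and z of blank1_center in the frame of pail_base between 0 and 0.1 m and z of blank2_center in the frame of pail_base between 0 and 0.1 m and z of blank3_center in the frame of pail_base between 0 and 0.1 m), for 0.2 s.
2. the bail is raised upright (value of joint bail above 1.25 rad), for 0.2 s.
3. the pail is lifted by the bail's grip (height (world z) of pail_base above 0.02 m and distance between the grasp point and bail_grip below 0.045 m), for 0.2 s.
4. the pail stands on the platform, let go (horizontal distance between pail_base and platform below 0.032 m and z of pail_base in the frame of platform between -0.006 and 0.006 m and angle between pail_base's own z axis and vertical below 0.08 rad and distance between the grasp point and bail_grip above 0.05 m), for 0.3 s.
5. the transport lock is at its far end stop (value of joint lock above 0.079 m), for 0.2 s.
6. the roller arm is deflected until it trips ((value of joint roller_arm above 0.45 rad or value of joint roller_arm below -0.45 rad)), for 0.2 s.
At the end, for the whole second after the job is handed in: All blanks present are in the pail (centres within 75 mm of its axis and below the rim); the pail stands upright (within 0.08 rad) on the platform, centred within 32 mm; the lock is within 5 mm of its far end stop; the roller arm has sprung back to within 0.12 rad of upright (all of step 1 and horizontal distance between pail_base and platform below 0.032 m and z of pail_base in the frame of platform between -0.006 and 0.006 m and angle between pail_base's own z axis and vertical below 0.08 rad and value of joint lock above 0.079 m and value of joint roller_arm between -0.12 and 0.12 rad); the robot touches nothing.
It fails at once if the switch is tripped while the transport lock is not yet free ((value of joint roller_arm above 0.42 rad or value of joint roller_arm below -0.42 rad) and value of joint lock below 0.07 m).
It fails at once if a bystander is knocked more than 8 cm from its place (distance of any of panel, cup, eraser, jar from where it was at the start of the episode above 0.08 m).
Of blank0, blank1, blank2, blank3 only 2 to 4 are there at a start; the rules pass over those that are not, and their reading is None.
At some moment in a run one of blank0, blank1, blank2, blank3 may be knocked a few centimetres aside while the robot is not near it.
Once in a run the grip may slacken for a moment while it holds something.
It also fails if it takes over 210 s, if anything falls off the work surface, if the arm or the gripper's body presses on something with over 40 N, if the wrist force passes 120 N, or if a joint passes its speed limit or range.

## Working session

There is one attempt and no reset: what is moved stays moved. The work goes in short steps, Python scripts to look and compute and a shell command to move; the robot and the scene stay as the last step left them, time stands still between calls to the robot, and variables do not carry over. Pictures are saved under pics/ and viewed, at most 14 in all, crops included, and the job is handed in when it is done.

```bash
mkdir -p pics; cat > h.py <<'E'
import numpy as np, cv2
from cell import manip
from scipy.spatial.transform import Rotation as Ro
def cam(name):
    i=manip.camera_info(name); K=np.array(i["camera_matrix"],float); D=np.array(i["D"],float)
    if name=="wrist":
        s=manip.read_state(); T=np.eye(4); T[:3,:3]=Ro.from_euler('xyz',s["eef_rot"]).as_matrix(); T[:3,3]=s["eef_pos"]
        W=T@np.array(i["tool_from_camera"]); R=W[:3,:3].T; t=-R@W[:3,3]
    else: R=np.array(i["R"]);t=np.array(i["t"]).ravel()
    return K,D,R,t
def ray(c,uv):
    K,D,R,t=c; p=cv2.undistortPoints(np.array(uv,float).reshape(-1,1,2),K,D).reshape(-1,2)
    d=np.c_[p,np.ones(len(p))]@R; return -R.T@t,d
def onz(c,uv,z):
    o,d=ray(c,uv); return o+d*((z-o[2])/d[:,2])[:,None]
def proj(c,X):
    K,D,R,t=c; return cv2.projectPoints(np.array(X,float).reshape(-1,3),cv2.Rodrigues(R)[0],t,K,D)[0].reshape(-1,2)
def snap(name,f=None):
    c=cam(name); im=np.array(manip.camera(name)); 
    if f: cv2.imwrite("pics/"+f,im)
    return c,im
E
python3 - <<'E'
from h import *
for n in("top","scene"):
    c,im=snap(n,n+"1.png"); print(n,-c[2].T@c[3],c[0][0,0])
    cv2.imwrite("pics/%s1b.png"%n,cv2.resize(im,(800,600)))
print(manip.read_state())
E
```

```text
top [ 400.09133722  -14.22713684 1294.28526558] 347.2021309914089
scene [ 990.63571888  427.16212343 1042.43592797] 407.36186343345247
{'clock': 0.1, 'joints': array([-1.31160056e+00,  3.00356957e-01,  1.52150015e+00, -3.08980217e-05,
        1.32067451e+00, -6.65723697e-02]), 'qd': array([-0.00199141, -0.00268294, -0.00017506, -0.00030302, -0.00073666,
       -0.00120768]), 'effort': array([ 6.73716640e-04, -5.32644188e+01, -3.53284085e+01,  7.09062209e-02,
        2.34991946e-02, -8.36227855e-05]), 'eef_pos': array([ 175.96151451, -520.83813514,  183.48318031]), 'eef_rot': array([-3.14065378e+00, -3.25997868e-05,  3.25775783e-01]), 'wrist_force': array([-0.39757833,  0.10751027, -0.14378626]), 'moment': array([ 0.08140687, -0.0327531 , -0.01135415]), 'finger_force': 0.0, 'finger_gap': 94.10280764999104}
```

View pics/top1b.png

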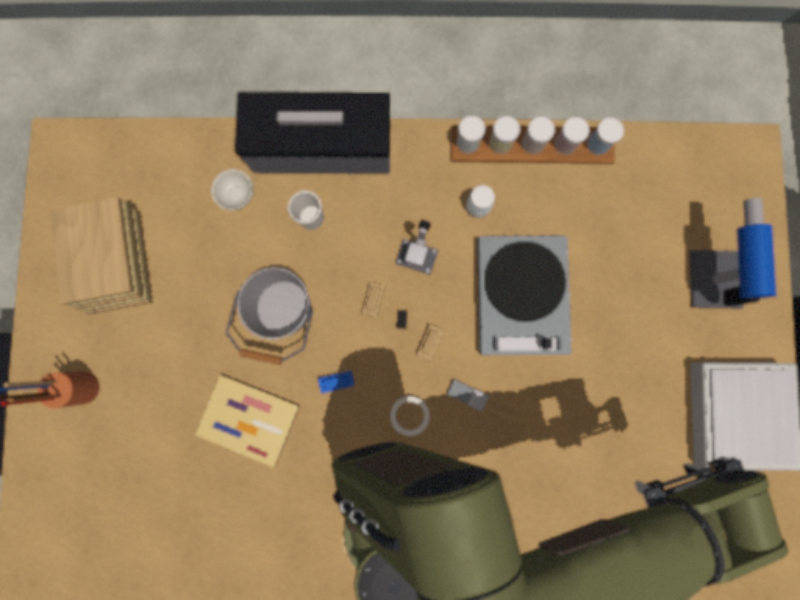

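View pics/scene1b.png

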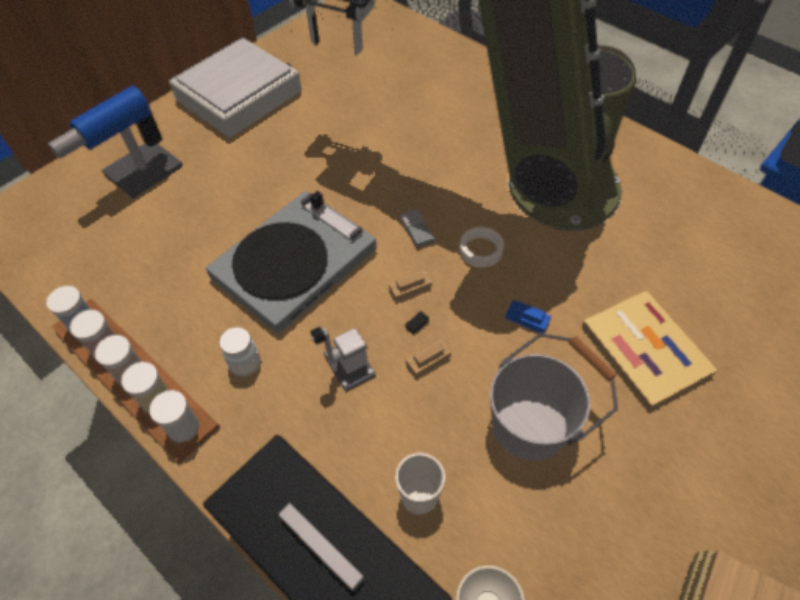

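Top view (800×600 scale) shows:
- Beech blanks at (373,299) and (429,341), both ridged and beech-coloured.
- Blue look-alike at (336,381), to be left alone.
- Black eraser at (401,318).
- Pail at (273,302), with the bail grip at (262,355).
- Platform at (526,281), with the lock grip at (547,343).
- Switch at (417,253), with the roller at (424,226).

Next I'll confirm the blanks in an enlarged crop and make rough estimates.

```bash
python3 - <<'E'
from h import *
ct=cam("top");cs=cam("scene")
im=cv2.imread("pics/top1.png")
cr=cv2.resize(im[165:260,190:300],None,fx=4.5,fy=4.5,interpolation=cv2.INTER_CUBIC)
im2=cv2.imread("pics/scene1.png")
cr2=cv2.resize(im2[165:260,235:365],None,fx=4,fy=4.5,interpolation=cv2.INTER_CUBIC)
h=600
cv2.imwrite("pics/crop1.png",np.vstack([cv2.resize(cr,(600,300*600//600)) , cv2.resize(cr2,(600,300))]))
def m(a,b):
    (o1,d1),(o2,d2)=ray(ct,np.array(a)*.64),ray(cs,np.array(b)*.64)
    d1,d2=d1[0],d2[0]; s=np.linalg.lstsq(np.c_[d1,-d2],o2-o1,rcond=None)[0]
    p,q=o1+s[0]*d1,o2+s[1]*d2; return ((p+q)/2).round(),np.linalg.norm(p-q).round(1)
print("b1",m((373,299),(429,358)),"b2",m((429,340),(411,288)))
print("roller",m((424,226),(318,335)))
print("lockgrip",m((546,341),(316,199)))
print("grip",m((262,356),(593,357)))
print("jar top",m((482,196),(236,340)),"cup",m((305,206),(420,472)))
print("platform",onz(ct,[(526*.64,281*.64)],50))
print("eraser",onz(ct,[(401*.64,318*.64)],14))
# platform by mask
g=cv2.cvtColor(im,cv2.COLOR_BGR2GRAY); mk=((g<60)*255).astype(np.uint8); mk[:, :300]=0; mk[:, 375:]=0; mk[:140]=0; mk[215:]=0
mk=cv2.morphologyEx(mk,cv2.MORPH_OPEN,np.ones((5,5),np.uint8))
c=max(cv2.findContours(mk,0,2)[0],key=cv2.contourArea); e=cv2.fitEllipse(c); print(e, onz(ct,[e[0]],50), cv2.contourArea(c))
# housing
hsv=cv2.cvtColor(im,cv2.COLOR_BGR2HSV); mk=((hsv[...,1]<70)*255).astype(np.uint8); mk[:, :290]=0; mk[:,385:]=0; mk[:140]=0; mk[235:]=0
mk=cv2.morphologyEx(mk,cv2.MORPH_CLOSE,np.ones((5,5),np.uint8))
c=max(cv2.findContours(mk,0,2)[0],key=cv2.contourArea); r=cv2.minAreaRect(c); b=onz(ct,cv2.boxPoints(r),40); print(r,b.round(),np.linalg.norm(np.diff(b,axis=0),axis=1))
E
```

```text
b1 (array([537.,  65.,   9.]), np.float64(4.2)) b2 (array([440., -68.,   8.]), np.float64(7.3))
roller (array([684., -53., 143.]), np.float64(0.1))
lockgrip (array([ 440., -328.,   81.]), np.float64(3.2))
grip (array([397., 301., 108.]), np.float64(8.0))
jar top (array([ 769., -185.,   85.]), np.float64(3.4)) cup (array([737., 216., 102.]), np.float64(3.7))
platform [[ 579.89122486 -292.75650095   50.        ]]
eraser [[493.27071303  -4.402464    14.        ]]
((335.39105224609375, 179.72616577148438), (48.57661819458008, 50.243919372558594), 112.98954772949219) [[ 580.25211417 -288.24239852   50.        ]] 1901.0
((335.0482482910156, 188.50869750976562), (76.08207702636719, 59.06599807739258), 88.8982925415039) [[ 687. -179.   40.]
 [ 694. -397.   40.]
 [ 415. -397.   40.]
 [ 409. -184.   40.]] [217.52457633 278.6935516  212.69783128]
```

View pics/crop1.png

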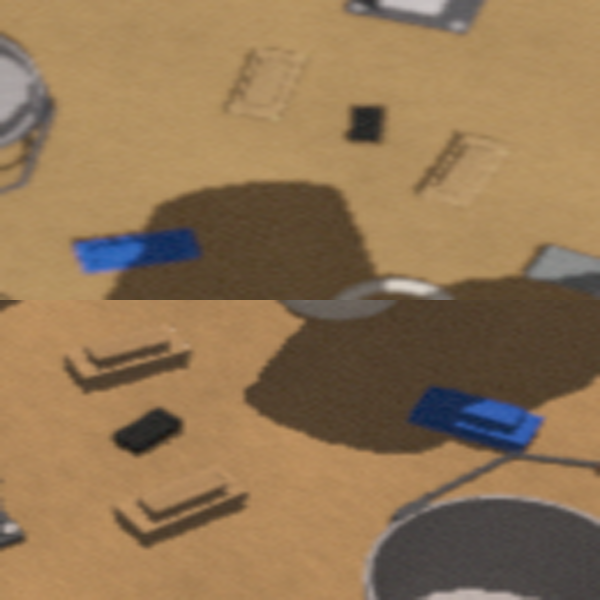

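Two beech blanks are confirmed, each with a grip ridge in beech; the blue one is the decoy. I'll move to a wrist view above them.

```bash
python3 -m inch '[{"dx":0.1,"dy":0.16,"dz":0.08,"wz":-19},{"dx":0.1,"dy":0.16,"dz":0.08,"wz":-19},{"dx":0.1,"dy":0.16,"dz":0.08,"wz":-19},{"dx":0.1,"dy":0.16,"dz":0.08,"wz":-19},{"dx":0.1,"dy":0.16,"dz":0.08,"wz":-19}]'
python3 -m inch '[{"dx":0.1,"dy":0.17,"dz":0.05,"wz":-19},{"dx":0.1,"dy":0.17,"dz":0.05,"wz":-19},{"dx":0.1,"dy":0.17,"dz":0.05,"wz":-19},{"dx":0.1,"dy":0.17,"dz":0.05,"wz":-19},{"dx":0.1,"dy":0.17,"dz":0.05,"wz":-19}]'
python3 -m inch '[{"dx":0.1,"dy":0.17},{"dx":0.1,"dy":0.17},{"dx":0.1,"dy":0.17},{"dx":0.1,"dy":0.17},{"dx":0.1,"dy":0.17}]'
python3 -m inch '[{"dx":0},{"dx":0},{"dx":0},{"dx":0},{"dx":0}]'
python3 - <<'E'
from h import *
c,im=snap("wrist","w1.png"); cv2.imwrite("pics/w1b.png",cv2.resize(im,(800,600)))
print(-c[2].T@c[3],c[0][0,0],c[2].round(2),manip.camera_info("wrist")["tool_from_camera"])
snap("top","top2.png")
E
```

```text
[ 238.49700391 -500.26038271  384.70372026] 303.89041689129374 [[ 0.32 -0.95 -0.  ]
 [-0.92 -0.31  0.23]
 [-0.22 -0.07 -0.97]] [[ 2.71090572e-04 -9.73487353e-01 -2.28740684e-01  6.58386313e+01]
 [ 9.99999925e-01  2.00572204e-04  3.31537210e-04  3.29841146e-01]
 [-2.76868258e-04 -2.28740757e-01  9.73487334e-01 -2.01218738e+02]
 [ 0.00000000e+00  0.00000000e+00  0.00000000e+00  1.00000000e+00]]validation failed for argument at $[0]...
validation failed for argument at $[0]...
validation failed for argument at $[0]...
validation failed for argument at $[0]...
```

View pics/w1b.png

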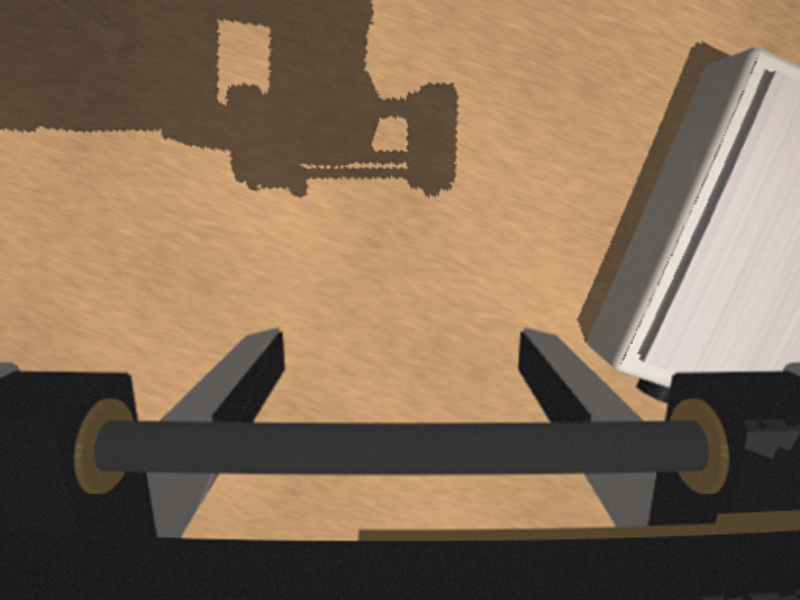

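The rows were refused: all seven keys appear to be needed. The wrist picture only shows bare table and the box. Retrying with full rows.

```bash
python3 -m inch '[{"gripper":1,"dx":0.1,"dy":0.16,"dz":0.08,"wx":0,"wy":0,"wz":-19},{"gripper":1,"dx":0.1,"dy":0.16,"dz":0.08,"wx":0,"wy":0,"wz":-19},{"gripper":1,"dx":0.1,"dy":0.16,"dz":0.08,"wx":0,"wy":0,"wz":-19},{"gripper":1,"dx":0.1,"dy":0.16,"dz":0.08,"wx":0,"wy":0,"wz":-19},{"gripper":1,"dx":0.1,"dy":0.16,"dz":0.08,"wx":0,"wy":0,"wz":-19}]' &&
python3 -m inch '[{"gripper":1,"dx":0.1,"dy":0.17,"dz":0.05,"wx":0,"wy":0,"wz":-19},{"gripper":1,"dx":0.1,"dy":0.17,"dz":0.05,"wx":0,"wy":0,"wz":-19},{"gripper":1,"dx":0.1,"dy":0.17,"dz":0.05,"wx":0,"wy":0,"wz":-19},{"gripper":1,"dx":0.1,"dy":0.17,"dz":0.05,"wx":0,"wy":0,"wz":-19},{"gripper":1,"dx":0.1,"dy":0.17,"dz":0.05,"wx":0,"wy":0,"wz":-19}]' &&
python3 -m inch '[{"gripper":1,"dx":0.05,"dy":0.17,"dz":0,"wx":0,"wy":0,"wz":0},{"gripper":1,"dx":0.05,"dy":0.17,"dz":0,"wx":0,"wy":0,"wz":0},{"gripper":1,"dx":0.05,"dy":0.17,"dz":0,"wx":0,"wy":0,"wz":0},{"gripper":1,"dx":0.05,"dy":0.17,"dz":0,"wx":0,"wy":0,"wz":0},{"gripper":1,"dx":0.05,"dy":0.17,"dz":0,"wx":0,"wy":0,"wz":0}]' &&
python3 -m inch '[{"gripper":1,"dx":0,"dy":0,"dz":0,"wx":0,"wy":0,"wz":0},{"gripper":1,"dx":0,"dy":0,"dz":0,"wx":0,"wy":0,"wz":0},{"gripper":1,"dx":0,"dy":0,"dz":0,"wx":0,"wy":0,"wz":0},{"gripper":1,"dx":0,"dy":0,"dz":0,"wx":0,"wy":0,"wz":0},{"gripper":1,"dx":0,"dy":0,"dz":0,"wx":0,"wy":0,"wz":0}]'
python3 - <<'E'
from h import *
c,im=snap("wrist","w2.png"); cv2.imwrite("pics/w2b.png",cv2.resize(im,(800,600)))
snap("top","top2.png")
E
```

```text
clock: 0.62
eef_pos: [276.6, -359.2, 264.8]
eef_rot: [3.141, -0.0, -0.007]
wrist_force: [2.0, -1.2, 1.0]
finger_gap: 93.8
finger_force: 0.0
clock: 1.03
eef_pos: [371.6, -197.5, 312.1]
eef_rot: [3.142, -0.0, -0.339]
wrist_force: [-0.2, 0.1, 0.2]
finger_gap: 94.0
finger_force: 0.0
clock: 1.45
eef_pos: [421.8, -25.0, 311.5]
eef_rot: [-3.141, 0.0, -0.334]
wrist_force: [-0.3, -0.8, 1.5]
finger_gap: 94.2
finger_force: 0.0
clock: 1.87
eef_pos: [421.1, -30.4, 311.6]
eef_rot: [3.142, -0.0, -0.339]
wrist_force: [-1.1, -1.3, -0.4]
finger_gap: 93.9
finger_force: 0.0
```

View pics/w2b.png

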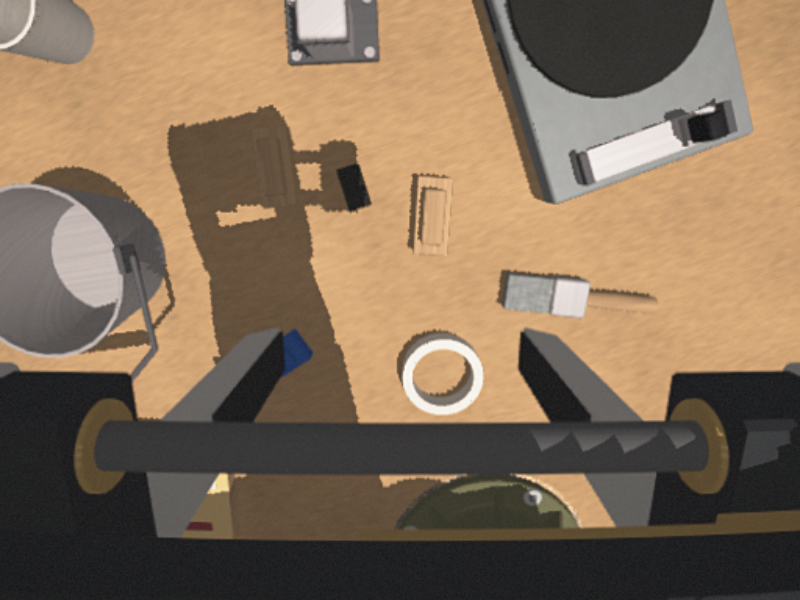

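The wrist view shows:
- Blank B at (432,215), with its ridge pointing almost straight up the image.
- Blank A in shadow at (272,166).
- Eraser at (353,187).
- Blue decoy at (293,352).
- Lock grip at (710,122), and the pail on the left.

```bash
python3 - <<'E'
from h import *
c=cam("wrist"); f=.64
b=onz(c,np.array([(415,174),(453,177),(446,254),(410,253)])*f,20); print(b.round(),b.mean(0),np.linalg.norm(b-np.roll(b,1,0),axis=1).round())
d=(b[0]+b[1]-b[2]-b[3]); print(np.degrees(np.arctan2(d[1],d[0])))
r=onz(c,np.array([(424,187),(446,188),(443,245),(422,243)])*f,34); print("ridge",r.mean(0)); d=(r[0]+r[1]-r[2]-r[3]); print(np.degrees(np.arctan2(d[1],d[0])),np.linalg.norm(d)/2)
print("A",onz(c,[(272*f,166*f)],20),"lock",onz(c,[(710*f,122*f)],87))
print("switchfoot",onz(c,np.array([(290,64),(379,60)])*f,8))
print("hous corners",onz(c,np.array([(552,203),(751,131)])*f,40))
# enhance shadow crop for A
im=cv2.imread("pics/w2.png")[75:140,150:210]; im=cv2.convertScaleAbs(im,alpha=2.2); cv2.imwrite("pics/w2A.png",cv2.resize(im,None,fx=8,fy=8,interpolation=cv2.INTER_CUBIC))
# pail rim from top image 2
im=cv2.imread("pics/top2.png"); cv2.imwrite("pics/top2c.png",cv2.resize(im[150:250,130:250],None,fx=6,fy=6,interpolation=cv2.INTER_CUBIC))
E
```

```text
[[ 485.  -68.   20.]
 [ 470. -104.   20.]
 [ 397.  -72.   20.]
 [ 411.  -37.   20.]] [440.74569375 -70.30146918  20.        ] [81. 39. 79. 38.]
-23.078510773544203
ridge [440.14411353 -72.10287593  34.        ]
-21.113920798333844 56.103438517168264
A [[541.1079229  65.2887574  20.       ]] lock [[ 443.49164928 -325.23140931   87.        ]]
switchfoot [[628.29777219  13.46705868   8.        ]
 [601.79653164 -71.20798763   8.        ]]
hous corners [[ 414.38923881 -186.27591892   40.        ]
 [ 417.79218214 -393.9323487    40.        ]]
```

View pics/top2c.png

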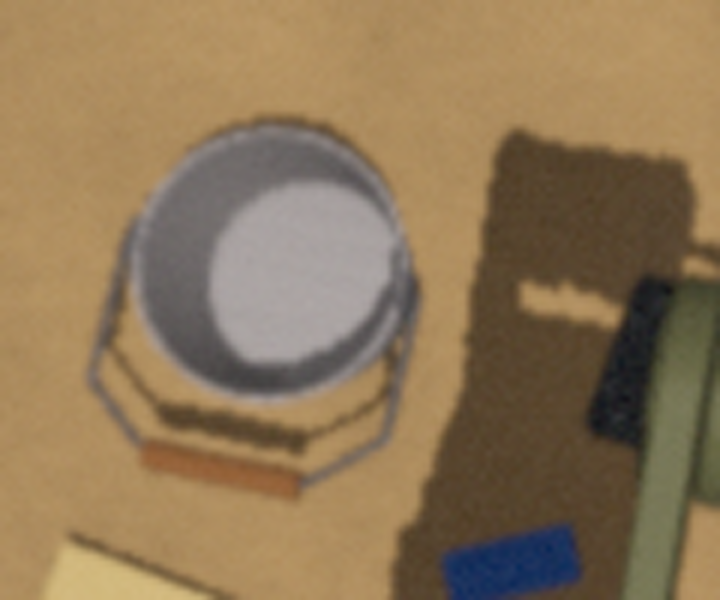

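View pics/w2A.png

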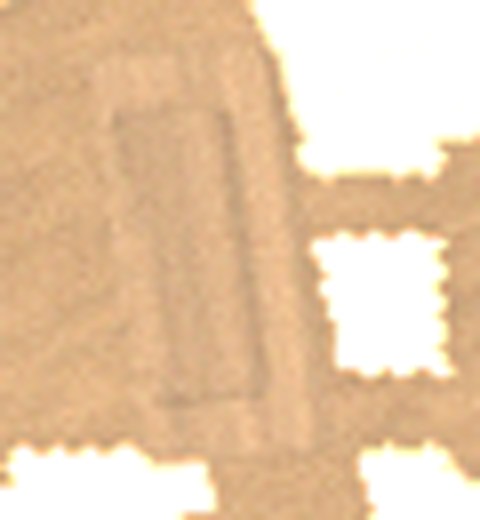

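The pail rim circle is centred at crop (270,262) with the bail grip from (142,455) to (300,488). Blank A's ridge corners in the enhanced crop are (112,115), (222,110), (265,395) and (165,403).

```bash
python3 - <<'E'
from h import *
c=cam("wrist"); ct=cam("top")
r=onz(c,np.array([(114,115),(224,110),(265,395),(165,403)])/8.+[150,75],34); print("Aridge",r.mean(0)); d=(r[0]+r[1]-r[2]-r[3]); print(np.degrees(np.arctan2(d[1],d[0])),np.linalg.norm(d)/2,np.linalg.norm(r[0]-r[1]))
rim=onz(ct,np.array([(270,262),(405,262),(270,397)])/6.+[130,150],110); print("rim",rim.round(1))
g=onz(ct,np.array([(142,455),(300,488),(221,471)])/6.+[130,150],104); print("grip",g.round(1)); d=g[0]-g[1]; print(np.linalg.norm(d),np.degrees(np.arctan2(d[1],d[0])), np.degrees(np.arctan2(*(rim[0]-g[2])[[1,0]])), np.linalg.norm((rim[0]-g[2])[:2]))
# rim fit
im=cv2.imread("pics/top2.png"); g=cv2.cvtColor(im,cv2.COLOR_BGR2HSV); mk=((g[...,1]<60)*255).astype(np.uint8); mk[:165]=0;mk[220:]=0;mk[:,:148]=0;mk[:,205:]=0
mk=cv2.morphologyEx(mk,cv2.MORPH_OPEN,np.ones((5,5),np.uint8))
e=cv2.fitEllipse(max(cv2.findContours(mk,0,2)[0],key=cv2.contourArea)); print(e,onz(ct,[e[0]],110))
E
```

```text
Aridge [538.24331791  62.57855104  34.        ]
-13.037396718750726 53.99083252510013 21.111517132570313
rim [[516.8 276.3 110. ]
 [517.7 198.6 110. ]
 [439.5 273.5 110. ]]
grip [[405.5 347.5 104. ]
 [388.1 256.  104. ]
 [397.1 301.7 104. ]]
93.2063554345066 79.21037401746077 -11.955968198776104 122.37587794837522
((174.6436004638672, 193.72555541992188), (44.98451232910156, 46.47793197631836), 105.10356903076172) [[516.58071093 277.52841551 110.        ]]
```

```bash
python3 -m inch '[{"gripper":0.8,"dx":0.019,"dy":-0.041,"dz":-0.04,"wx":0,"wy":0,"wz":-2.5},{"gripper":0.8,"dx":0.019,"dy":-0.041,"dz":-0.08,"wx":0,"wy":0,"wz":-2.5},{"gripper":0.8,"dx":0.019,"dy":-0.041,"dz":-0.12,"wx":0,"wy":0,"wz":-2.5},{"gripper":0.8,"dx":0.019,"dy":-0.041,"dz":-0.16,"wx":0,"wy":0,"wz":-2.5},{"gripper":0.8,"dx":0.019,"dy":-0.041,"dz":-0.18,"wx":0,"wy":0,"wz":-2.5}]' 25 | sed -n 1,3p
python3 -m inch '[{"gripper":0.8,"dx":0,"dy":0,"dz":-0.03,"wx":0,"wy":0,"wz":0},{"gripper":0.8,"dx":0,"dy":0,"dz":-0.06,"wx":0,"wy":0,"wz":0},{"gripper":0.8,"dx":0,"dy":0,"dz":-0.09,"wx":0,"wy":0,"wz":0},{"gripper":0.8,"dx":0,"dy":0,"dz":-0.11,"wx":0,"wy":0,"wz":0},{"gripper":0.8,"dx":0,"dy":0,"dz":-0.12,"wx":0,"wy":0,"wz":0}]'
```

```text
clock: 2.38
eef_pos: [438.9, -70.6, 128.2]
eef_rot: [3.141, 0.003, -0.382]
clock: 2.8
eef_pos: [438.9, -70.3, 9.2]
eef_rot: [3.141, 0.003, -0.382]
wrist_force: [-0.1, 0.1, -0.5]
finger_gap: 75.0
finger_force: 0.0
```

```bash
python3 -m inch '[{"gripper":0.2,"dx":0,"dy":0,"dz":0,"wx":0,"wy":0,"wz":0},{"gripper":0.2,"dx":0,"dy":0,"dz":0,"wx":0,"wy":0,"wz":0},{"gripper":0.2,"dx":0,"dy":0,"dz":0,"wx":0,"wy":0,"wz":0},{"gripper":0.2,"dx":0,"dy":0,"dz":0,"wx":0,"wy":0,"wz":0},{"gripper":0.2,"dx":0,"dy":0,"dz":0,"wx":0,"wy":0,"wz":0}]' 25 | tail -2
python3 -m inch '[{"gripper":0.2,"dx":0,"dy":0,"dz":0.04,"wx":0,"wy":0,"wz":0},{"gripper":0.2,"dx":0,"dy":0,"dz":0.08,"wx":0,"wy":0,"wz":0},{"gripper":0.2,"dx":0,"dy":0,"dz":0.12,"wx":0,"wy":0,"wz":0},{"gripper":0.2,"dx":0,"dy":0,"dz":0.16,"wx":0,"wy":0,"wz":0},{"gripper":0.2,"dx":0,"dy":0,"dz":0.19,"wx":0,"wy":0,"wz":0}]'
```

```text
finger_gap: 45.2
finger_force: 0.0
clock: 3.63
eef_pos: [440.5, -70.3, 205.7]
eef_rot: [-3.141, -0.004, -0.381]
wrist_force: [-0.5, -0.2, -0.2]
finger_gap: 18.8
finger_force: 0.0
```

The fingers close more slowly than one call (about 72 mm/s). The gap was still 45 mm at lift-off, so the blank wasn't touched. I'll repeat with a longer close.

```bash
python3 -m inch '[{"gripper":0.6,"dx":0,"dy":0,"dz":-0.03,"wx":0,"wy":0,"wz":0},{"gripper":0.6,"dx":0,"dy":0,"dz":-0.06,"wx":0,"wy":0,"wz":0},{"gripper":0.6,"dx":0,"dy":0,"dz":-0.09,"wx":0,"wy":0,"wz":0},{"gripper":0.6,"dx":0,"dy":0,"dz":-0.12,"wx":0,"wy":0,"wz":0},{"gripper":0.6,"dx":0,"dy":0,"dz":-0.14,"wx":0,"wy":0,"wz":0}]' | tail -2
python3 -m inch '[{"gripper":0.6,"dx":0,"dy":0,"dz":0,"wx":0,"wy":0,"wz":0},{"gripper":0.6,"dx":0,"dy":0,"dz":-0.01,"wx":0,"wy":0,"wz":0},{"gripper":0.6,"dx":0,"dy":0,"dz":-0.02,"wx":0,"wy":0,"wz":0},{"gripper":0.6,"dx":0,"dy":0,"dz":-0.04,"wx":0,"wy":0,"wz":0},{"gripper":0.6,"dx":0,"dy":0,"dz":-0.05,"wx":0,"wy":0,"wz":0}]'| tail -6
python3 -m inch '[{"gripper":0.2,"dx":0,"dy":0,"dz":0,"wx":0,"wy":0,"wz":0},{"gripper":0.2,"dx":0,"dy":0,"dz":0,"wx":0,"wy":0,"wz":0},{"gripper":0.2,"dx":0,"dy":0,"dz":0,"wx":0,"wy":0,"wz":0},{"gripper":0.2,"dx":0,"dy":0,"dz":0,"wx":0,"wy":0,"wz":0},{"gripper":0.2,"dx":0,"dy":0,"dz":0,"wx":0,"wy":0,"wz":0}]' 25 | tail -2
python3 -m inch '[{"gripper":0.2,"dx":0,"dy":0,"dz":0,"wx":0,"wy":0,"wz":0},{"gripper":0.2,"dx":0,"dy":0,"dz":0,"wx":0,"wy":0,"wz":0},{"gripper":0.2,"dx":0,"dy":0,"dz":0,"wx":0,"wy":0,"wz":0},{"gripper":0.2,"dx":0,"dy":0,"dz":0,"wx":0,"wy":0,"wz":0},{"gripper":0.2,"dx":0,"dy":0,"dz":0,"wx":0,"wy":0,"wz":0}]' 25 | tail -2
```

```text
finger_gap: 48.9
finger_force: 0.0
clock: 4.47
eef_pos: [440.3, -70.3, 10.8]
eef_rot: [-3.142, -0.001, -0.381]
wrist_force: [-0.3, 0.4, 0.1]
finger_gap: 56.2
finger_force: 0.0
finger_gap: 26.5
finger_force: 0.0
finger_gap: 19.0
finger_force: 11.7
```

The gap went below 36 mm, so the blank isn't between the fingers. I'll look before moving.

```bash
python3 - <<'E'
from h import *
c,im=snap("wrist","w3.png"); c2,s=snap("scene","s3.png")
s=cv2.resize(s[130:250,210:370],(480,360),interpolation=cv2.INTER_CUBIC)
cv2.imwrite("pics/w3b.png",np.vstack([cv2.resize(im[:300],(480,240)),s])) 
E
```

```text
(no output)
```

View pics/w3b.png

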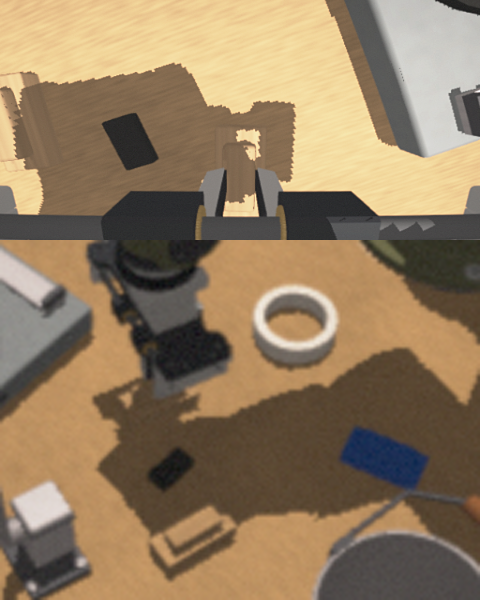

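```bash
python3 - <<'E'
from h import *
s=manip.read_state(); print({k:np.round(s[k],3) for k in("eef_pos","eef_rot","wrist_force","moment","finger_gap","finger_force")})
im=cv2.imread("pics/w3.png")[150:384,130:400]; cv2.imwrite("pics/w3c.png",cv2.resize(im,None,fx=2.5,fy=2.5,interpolation=cv2.INTER_CUBIC))
E
```

```text
{'eef_pos': array([440.794, -70.461,  12.845]), 'eef_rot': array([-3.142e+00, -1.000e-03, -3.810e-01]), 'wrist_force': array([-7.378,  1.016, 18.547]), 'moment': array([0.225, 1.167, 0.039]), 'finger_gap': np.float64(18.803), 'finger_force': np.float64(11.653)}
```

View pics/w3c.png

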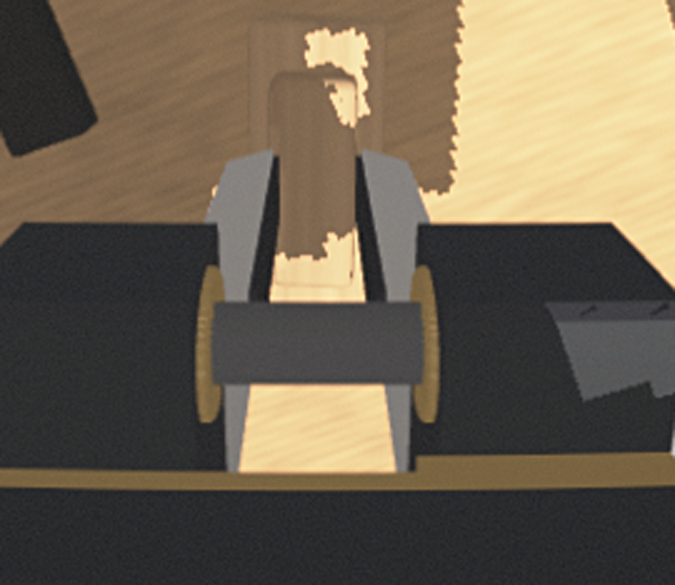

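The fingers appear to hug the 22 mm ridge: it fills the gap between the pads, and the block shows on either side. That's a usable grasp. I'll tighten, lift slowly and check that it holds.

```bash
python3 -m inch '[{"gripper":0.05,"dx":0,"dy":0,"dz":0,"wx":0,"wy":0,"wz":0},{"gripper":0.05,"dx":0,"dy":0,"dz":0,"wx":0,"wy":0,"wz":0},{"gripper":0.05,"dx":0,"dy":0,"dz":0,"wx":0,"wy":0,"wz":0},{"gripper":0.05,"dx":0,"dy":0,"dz":0,"wx":0,"wy":0,"wz":0},{"gripper":0.05,"dx":0,"dy":0,"dz":0,"wx":0,"wy":0,"wz":0}]' 25 
python3 -m inch '[{"gripper":0.05,"dx":0,"dy":0,"dz":0.01,"wx":0,"wy":0,"wz":0},{"gripper":0.05,"dx":0,"dy":0,"dz":0.02,"wx":0,"wy":0,"wz":0},{"gripper":0.05,"dx":0,"dy":0,"dz":0.03,"wx":0,"wy":0,"wz":0},{"gripper":0.05,"dx":0,"dy":0,"dz":0.04,"wx":0,"wy":0,"wz":0},{"gripper":0.05,"dx":0,"dy":0,"dz":0.05,"wx":0,"wy":0,"wz":0}]'
python3 - <<'E'
from h import *
c2,s=snap("scene","s4.png")
cv2.imwrite("pics/s4b.png",cv2.resize(s[100:230,200:370],None,fx=4,fy=4,interpolation=cv2.INTER_CUBIC))
E
```

```text
clock: 5.82
eef_pos: [441.2, -71.2, 13.5]
eef_rot: [3.141, -0.003, -0.381]
wrist_force: [-7.7, -5.6, 25.4]
finger_gap: 14.5
finger_force: 13.9
clock: 6.23
eef_pos: [440.4, -70.2, 62.7]
eef_rot: [-3.141, -0.0, -0.381]
wrist_force: [-0.2, 0.7, 0.3]
finger_gap: 4.5
finger_force: 0.0
```

View pics/s4b.png

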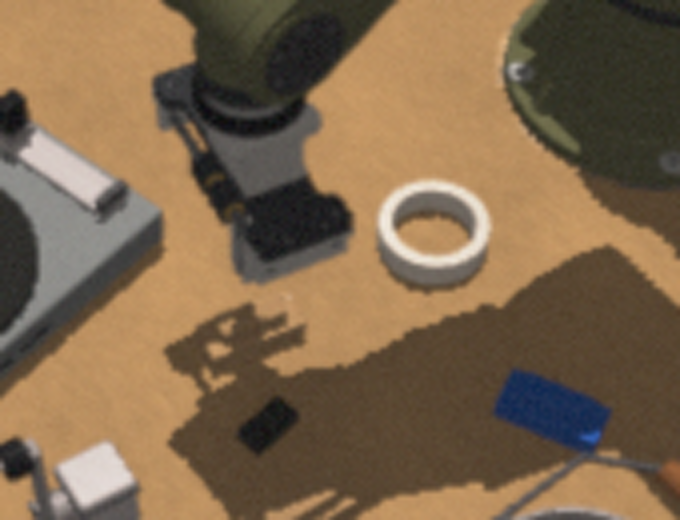

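Slipped off: gap 14.5 mm under load with 25 N of upward force means the fingertips rode up onto the block instead of going down its sides. So the tips are effectively higher than the reading suggests. I'll back off and look again.

```bash
python3 -m inch '[{"gripper":0.7,"dx":-0.02,"dy":0.04,"dz":0.04,"wx":0,"wy":0,"wz":0},{"gripper":0.7,"dx":-0.02,"dy":0.04,"dz":0.08,"wx":0,"wy":0,"wz":0},{"gripper":0.7,"dx":-0.02,"dy":0.04,"dz":0.12,"wx":0,"wy":0,"wz":0},{"gripper":0.7,"dx":-0.02,"dy":0.04,"dz":0.16,"wx":0,"wy":0,"wz":0},{"gripper":0.7,"dx":-0.02,"dy":0.04,"dz":0.19,"wx":0,"wy":0,"wz":0}]' |tail -2
python3 -m inch '[{"gripper":0.7,"dx":0,"dy":0,"dz":0,"wx":0,"wy":0,"wz":0},{"gripper":0.7,"dx":0,"dy":0,"dz":0,"wx":0,"wy":0,"wz":0},{"gripper":0.7,"dx":0,"dy":0,"dz":0,"wx":0,"wy":0,"wz":0},{"gripper":0.7,"dx":0,"dy":0,"dz":0,"wx":0,"wy":0,"wz":0},{"gripper":0.7,"dx":0,"dy":0,"dz":0,"wx":0,"wy":0,"wz":0}]'
python3 - <<'E'
from h import *
c,im=snap("wrist","w5.png")
a=im[80:230,150:350]; b=cv2.resize(a,None,fx=4,fy=4,interpolation=cv2.INTER_CUBIC)
lab=cv2.cvtColor(b,cv2.COLOR_BGR2LAB); lab[...,0]=cv2.createCLAHE(3,(6,6)).apply(lab[...,0])
cv2.imwrite("pics/w5b.png",cv2.cvtColor(lab,cv2.COLOR_LAB2BGR))
E
```

```text
finger_gap: 34.4
finger_force: 0.0
clock: 7.12
eef_pos: [419.8, -30.2, 250.4]
eef_rot: [3.141, 0.002, -0.381]
wrist_force: [0.7, 0.9, -0.4]
finger_gap: 65.0
finger_force: 0.0
```

View pics/w5b.png

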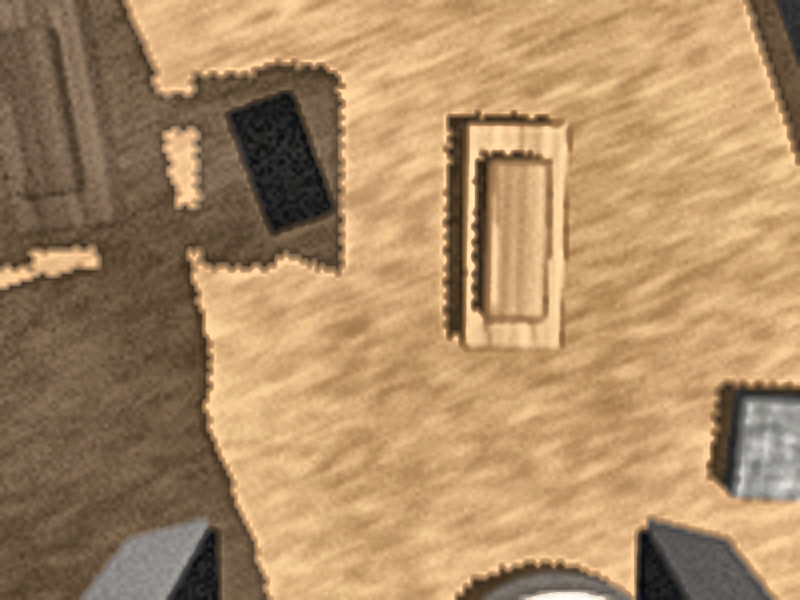

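Blank B's top corners are at crop (468,124), (566,124), (562,348) and (466,348), with its ridge at (487–550, 158–318); it's flat and in place. Blank A is at the upper left, eraser at (280,162).

```bash
python3 - <<'E'
from h import *
c=cam("wrist")
def rep(n,px,z):
    b=onz(c,np.array(px)/4.+[150,80],z); d=b[0]+b[1]-b[2]-b[3]; print(n,z,b.mean(0).round(1),np.degrees(np.arctan2(d[1],d[0])).round(1),np.linalg.norm(d)/2,np.linalg.norm(b[0]-b[1]))
P=[(468,124),(566,124),(562,348),(466,348)];Q=[(487,158),(550,158),(547,318),(484,318)]
for z in(20,12): rep("base",P,z)
for z in(34,26): rep("ridge",Q,z)
E
```

```text
base 20 [438.7 -72.3  20. ] -21.7 78.45230322269968 33.90372526821275
base 12 [437.9 -72.6  12. ] -21.7 79.90636443795879 34.532108246662325
ridge 34 [439.6 -72.   34. ] -22.0 54.23276664433103 21.20672158880717
ridge 26 [438.8 -72.4  26. ] -22.0 55.2716305096497 21.61295011306758
```

Blank B is undisturbed at (439, -72), yaw -22°. I'll go lower this time and watch the force for table contact.

```bash
python3 -m inch '[{"gripper":0.7,"dx":0.019,"dy":-0.042,"dz":-0.04,"wx":0,"wy":0,"wz":0},{"gripper":0.7,"dx":0.019,"dy":-0.042,"dz":-0.08,"wx":0,"wy":0,"wz":0},{"gripper":0.7,"dx":0.019,"dy":-0.042,"dz":-0.12,"wx":0,"wy":0,"wz":0},{"gripper":0.7,"dx":0.019,"dy":-0.042,"dz":-0.16,"wx":0,"wy":0,"wz":0},{"gripper":0.7,"dx":0.019,"dy":-0.042,"dz":-0.19,"wx":0,"wy":0,"wz":0}]' |tail -2
python3 -m inch '[{"gripper":0.7,"dx":0,"dy":0,"dz":-0.02,"wx":0,"wy":0,"wz":0},{"gripper":0.7,"dx":0,"dy":0,"dz":-0.04,"wx":0,"wy":0,"wz":0},{"gripper":0.7,"dx":0,"dy":0,"dz":-0.05,"wx":0,"wy":0,"wz":0},{"gripper":0.7,"dx":0,"dy":0,"dz":-0.052,"wx":0,"wy":0,"wz":0},{"gripper":0.7,"dx":0,"dy":0,"dz":-0.054,"wx":0,"wy":0,"wz":0}]'
python3 -m inch '[{"gripper":0.7,"dx":0,"dy":0,"dz":-0.001,"wx":0,"wy":0,"wz":0},{"gripper":0.7,"dx":0,"dy":0,"dz":-0.002,"wx":0,"wy":0,"wz":0},{"gripper":0.7,"dx":0,"dy":0,"dz":-0.003,"wx":0,"wy":0,"wz":0},{"gripper":0.7,"dx":0,"dy":0,"dz":-0.003,"wx":0,"wy":0,"wz":0},{"gripper":0.7,"dx":0,"dy":0,"dz":-0.003,"wx":0,"wy":0,"wz":0}]'
```

```text
finger_gap: 65.9
finger_force: 0.0
clock: 8.0
eef_pos: [439.3, -72.3, 7.6]
eef_rot: [3.142, 0.0, -0.381]
wrist_force: [-0.4, -0.1, 0.3]
finger_gap: 65.8
finger_force: 0.0
clock: 8.42
eef_pos: [439.5, -72.3, 4.9]
eef_rot: [-3.142, -0.001, -0.381]
wrist_force: [-0.5, 0.7, -0.2]
finger_gap: 65.7
finger_force: 0.0
```

```bash
python3 -m inch '[{"gripper":0.35,"dx":0,"dy":0,"dz":0,"wx":0,"wy":0,"wz":0},{"gripper":0.35,"dx":0,"dy":0,"dz":0,"wx":0,"wy":0,"wz":0},{"gripper":0.35,"dx":0,"dy":0,"dz":0,"wx":0,"wy":0,"wz":0},{"gripper":0.35,"dx":0,"dy":0,"dz":0,"wx":0,"wy":0,"wz":0},{"gripper":0.35,"dx":0,"dy":0,"dz":0,"wx":0,"wy":0,"wz":0}]' 25
python3 -m inch '[{"gripper":0.3,"dx":0,"dy":0,"dz":0,"wx":0,"wy":0,"wz":0},{"gripper":0.3,"dx":0,"dy":0,"dz":0,"wx":0,"wy":0,"wz":0},{"gripper":0.3,"dx":0,"dy":0,"dz":0,"wx":0,"wy":0,"wz":0},{"gripper":0.3,"dx":0,"dy":0,"dz":0,"wx":0,"wy":0,"wz":0},{"gripper":0.3,"dx":0,"dy":0,"dz":0,"wx":0,"wy":0,"wz":0}]' 25
```

```text
clock: 8.83
eef_pos: [439.3, -72.2, 4.6]
eef_rot: [-3.142, -0.0, -0.381]
wrist_force: [0.0, 0.4, -0.2]
finger_gap: 35.9
finger_force: 0.0
clock: 9.25
eef_pos: [439.3, -72.2, 4.6]
eef_rot: [-3.142, -0.0, -0.381]
wrist_force: [0.1, -1.3, 0.6]
finger_gap: 28.2
finger_force: 0.0
```

No contact at a 28 mm gap. Either the tips are still above the block or something is offset. I'll open and feel for the table.

```bash
python3 -m inch '[{"gripper":0.7,"dx":0,"dy":0,"dz":0,"wx":0,"wy":0,"wz":0},{"gripper":0.7,"dx":0,"dy":0,"dz":0,"wx":0,"wy":0,"wz":0},{"gripper":0.7,"dx":0,"dy":0,"dz":0,"wx":0,"wy":0,"wz":0},{"gripper":0.7,"dx":0,"dy":0,"dz":0,"wx":0,"wy":0,"wz":0},{"gripper":0.7,"dx":0,"dy":0,"dz":0,"wx":0,"wy":0,"wz":0}]' |tail -2
python3 -m inch '[{"gripper":0.7,"dx":0,"dy":0,"dz":-0.001,"wx":0,"wy":0,"wz":0},{"gripper":0.7,"dx":0,"dy":0,"dz":-0.002,"wx":0,"wy":0,"wz":0},{"gripper":0.7,"dx":0,"dy":0,"dz":-0.003,"wx":0,"wy":0,"wz":0},{"gripper":0.7,"dx":0,"dy":0,"dz":-0.003,"wx":0,"wy":0,"wz":0},{"gripper":0.7,"dx":0,"dy":0,"dz":-0.003,"wx":0,"wy":0,"wz":0}]' |sed -n '2p;4p'
python3 -m inch '[{"gripper":0.7,"dx":0,"dy":0,"dz":-0.001,"wx":0,"wy":0,"wz":0},{"gripper":0.7,"dx":0,"dy":0,"dz":-0.002,"wx":0,"wy":0,"wz":0},{"gripper":0.7,"dx":0,"dy":0,"dz":-0.003,"wx":0,"wy":0,"wz":0},{"gripper":0.7,"dx":0,"dy":0,"dz":-0.003,"wx":0,"wy":0,"wz":0},{"gripper":0.7,"dx":0,"dy":0,"dz":-0.003,"wx":0,"wy":0,"wz":0}]' |sed -n '2p;4p'
```

```text
finger_gap: 58.3
finger_force: 0.0
eef_pos: [439.2, -72.2, 1.5]
wrist_force: [0.3, -0.4, -0.1]
eef_pos: [439.2, -72.2, -1.5]
wrist_force: [0.2, -0.5, -1.0]
```

```bash
python3 -m inch '[{"gripper":0.7,"dx":0,"dy":0,"dz":-0.001,"wx":0,"wy":0,"wz":0},{"gripper":0.7,"dx":0,"dy":0,"dz":-0.002,"wx":0,"wy":0,"wz":0},{"gripper":0.7,"dx":0,"dy":0,"dz":-0.003,"wx":0,"wy":0,"wz":0},{"gripper":0.7,"dx":0,"dy":0,"dz":-0.003,"wx":0,"wy":0,"wz":0},{"gripper":0.7,"dx":0,"dy":0,"dz":-0.003,"wx":0,"wy":0,"wz":0}]' |sed -n '2p;4p'
python3 -m inch '[{"gripper":0.7,"dx":0,"dy":0,"dz":-0.001,"wx":0,"wy":0,"wz":0},{"gripper":0.7,"dx":0,"dy":0,"dz":-0.001,"wx":0,"wy":0,"wz":0},{"gripper":0.7,"dx":0,"dy":0,"dz":-0.002,"wx":0,"wy":0,"wz":0},{"gripper":0.7,"dx":0,"dy":0,"dz":-0.002,"wx":0,"wy":0,"wz":0},{"gripper":0.7,"dx":0,"dy":0,"dz":-0.002,"wx":0,"wy":0,"wz":0}]' |sed -n '2p;4p'
```

```text
eef_pos: [439.2, -72.2, -4.5]
wrist_force: [0.9, -0.4, 0.1]
eef_pos: [439.2, -72.2, -6.5]
wrist_force: [-0.2, 0.1, -0.3]
```

```bash
python3 -m inch '[{"gripper":0.7,"dx":0,"dy":0,"dz":-0.001,"wx":0,"wy":0,"wz":0},{"gripper":0.7,"dx":0,"dy":0,"dz":-0.002,"wx":0,"wy":0,"wz":0},{"gripper":0.7,"dx":0,"dy":0,"dz":-0.003,"wx":0,"wy":0,"wz":0},{"gripper":0.7,"dx":0,"dy":0,"dz":-0.003,"wx":0,"wy":0,"wz":0},{"gripper":0.7,"dx":0,"dy":0,"dz":-0.003,"wx":0,"wy":0,"wz":0}]' |sed -n '2p;4p'
python3 - <<'E'
from h import *
s=manip.read_state(); print(s["joints"],s["finger_gap"])
c,im=snap("wrist","w6.png"); c2,s=snap("scene","s6.png")
a=cv2.resize(im[160:384,100:420],(800,300*1)); b=cv2.resize(s[90:230,190:370],(800,300))
a=cv2.resize(im[170:384,110:410],(420,300)); b=cv2.resize(s[100:220,200:320],(380,300),interpolation=cv2.INTER_CUBIC)
cv2.imwrite("pics/w6b.png",cv2.convertScaleAbs(np.hstack([a,b]),alpha=1.4))
E
```

```text
eef_pos: [439.2, -72.2, -9.5]
wrist_force: [-0.0, -0.7, -0.3]
[-2.45266871e-01  3.51814691e-01  1.97518050e+00  4.46941189e-06
  8.14786791e-01  1.70656280e+00] 65.82379830528046
```

View pics/w6b.png

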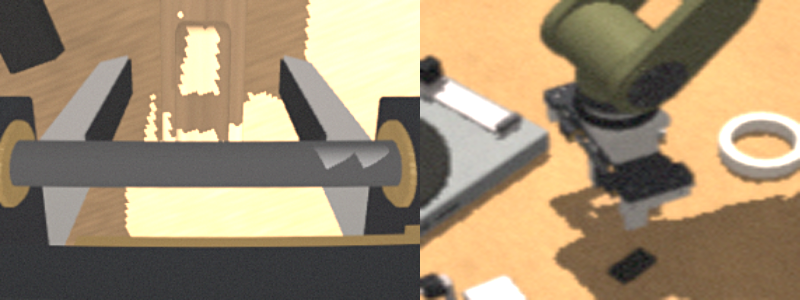

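The left crop (wrist) shows the fingers straddling blank B with wide clearance. The right crop (scene) shows a near fingertip at crop (635,228). I'll check the true fingertip height by comparing that pixel with the projected tip.

```bash
python3 - <<'E'
from h import *
cs=cam("scene"); s=manip.read_state(); y=s["eef_rot"][2]; print(s["eef_pos"],s["clock"])
for z in(-10,0,10,20):
  for k in(-39,39):
    p=np.array([439.2,-72.2,z])+k*np.array([-np.sin(y),np.cos(y),0]); print(z,k,proj(cs,p).round(1), end=' ')
  print()
im=cv2.imread("pics/s6.png"); cv2.imwrite("pics/s6c.png",cv2.resize(cv2.convertScaleAbs(im[150:215,235:305],alpha=1.6),None,fx=9,fy=9,interpolation=cv2.INTER_CUBIC))
cw=cam("wrist")
for z in (-9.5,0,10):
  for k in(-33,33):
    p=np.array([439.2,-72.2,z])+k*np.array([-np.sin(y),np.cos(y),0]); print("w",z,k,proj(cw,p).round(1))
E
```

```text
[439.26333118 -72.21686476  -9.45671419] 11.85
-10 -39 [[255.8 177.8]] -10 39 [[266.7 195.8]] 
0 -39 [[255.7 175.9]] 0 39 [[266.8 194. ]] 
10 -39 [[255.7 174. ]] 10 39 [[266.8 192.2]] 
20 -39 [[255.7 172.1]] 20 39 [[266.8 190.3]] 
w -9.5 -33 [[303.5 213.5]]
w -9.5 33 [[208.6 213.4]]
w 0 -33 [[305.6 217.9]]
w 0 33 [[206.4 217.9]]
w 10 -33 [[308.1 223.1]]
w 10 33 [[203.9 223.1]]
```

View pics/s6c.png

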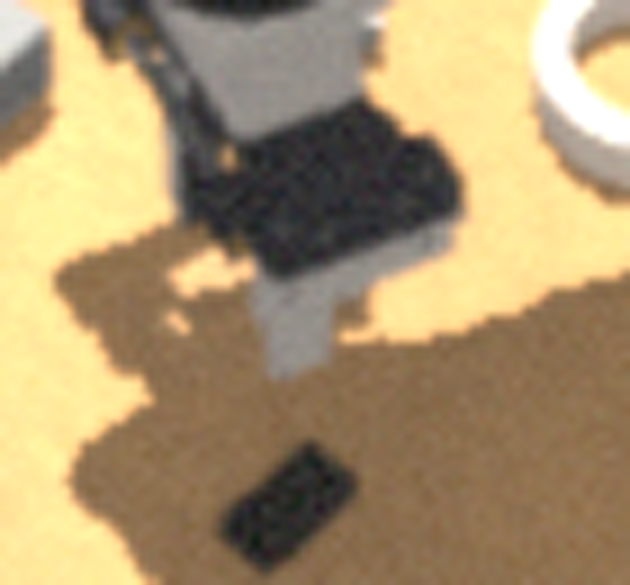

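Scene and wrist views agree that the fingers really end about 20 mm short of the reported TCP, i.e. true tip z ≈ reading + 20. That also explains the weak grip on the ridge top. I'll carry on down to feel the table.

```bash
python3 -m inch '[{"gripper":0.7,"dx":0,"dy":0,"dz":-0.001,"wx":0,"wy":0,"wz":0},{"gripper":0.7,"dx":0,"dy":0,"dz":-0.002,"wx":0,"wy":0,"wz":0},{"gripper":0.7,"dx":0,"dy":0,"dz":-0.003,"wx":0,"wy":0,"wz":0},{"gripper":0.7,"dx":0,"dy":0,"dz":-0.004,"wx":0,"wy":0,"wz":0},{"gripper":0.7,"dx":0,"dy":0,"dz":-0.004,"wx":0,"wy":0,"wz":0}]' |sed -n '2p;4p'
python3 -m inch '[{"gripper":0.3,"dx":0,"dy":0,"dz":-0.001,"wx":0,"wy":0,"wz":0},{"gripper":0.3,"dx":0,"dy":0,"dz":-0.002,"wx":0,"wy":0,"wz":0},{"gripper":0.3,"dx":0,"dy":0,"dz":-0.002,"wx":0,"wy":0,"wz":0},{"gripper":0.3,"dx":0,"dy":0,"dz":-0.002,"wx":0,"wy":0,"wz":0},{"gripper":0.3,"dx":0,"dy":0,"dz":-0.002,"wx":0,"wy":0,"wz":0}]' 25|sed -n '2p;4,6p'
python3 -m inch '[{"gripper":0.3,"dx":0,"dy":0,"dz":0,"wx":0,"wy":0,"wz":0},{"gripper":0.3,"dx":0,"dy":0,"dz":0,"wx":0,"wy":0,"wz":0},{"gripper":0.3,"dx":0,"dy":0,"dz":0,"wx":0,"wy":0,"wz":0},{"gripper":0.3,"dx":0,"dy":0,"dz":0,"wx":0,"wy":0,"wz":0},{"gripper":0.3,"dx":0,"dy":0,"dz":0,"wx":0,"wy":0,"wz":0}]' 25|sed -n '2p;4,6p'
```

```text
eef_pos: [439.1, -72.2, -13.7]
wrist_force: [0.1, -0.2, -0.6]
eef_pos: [439.3, -72.3, -15.4]
wrist_force: [-0.7, -0.2, -0.0]
finger_gap: 35.8
finger_force: 3.0
eef_pos: [439.3, -72.2, -15.4]
wrist_force: [0.1, -0.0, -0.8]
finger_gap: 35.9
finger_force: 25.0
```

Firm grip: 35.9 mm at 25 N. Lifting and carrying to the pail.

```bash
python3 -m inch '[{"gripper":0.3,"dx":0,"dy":0,"dz":0.04,"wx":0,"wy":0,"wz":0},{"gripper":0.3,"dx":0,"dy":0,"dz":0.08,"wx":0,"wy":0,"wz":0},{"gripper":0.3,"dx":0,"dy":0,"dz":0.12,"wx":0,"wy":0,"wz":0},{"gripper":0.3,"dx":0,"dy":0,"dz":0.16,"wx":0,"wy":0,"wz":0},{"gripper":0.3,"dx":0,"dy":0,"dz":0.19,"wx":0,"wy":0,"wz":0}]' 30|sed -n '2p;4,6p'
python3 -m inch '[{"gripper":0.3,"dx":0.037,"dy":0.165,"dz":0,"wx":0,"wy":0,"wz":11},{"gripper":0.3,"dx":0.037,"dy":0.165,"dz":0,"wx":0,"wy":0,"wz":11},{"gripper":0.3,"dx":0.037,"dy":0.165,"dz":0,"wx":0,"wy":0,"wz":11},{"gripper":0.3,"dx":0.037,"dy":0.165,"dz":0,"wx":0,"wy":0,"wz":11},{"gripper":0.3,"dx":0.037,"dy":0.165,"dz":0,"wx":0,"wy":0,"wz":11}]' 30|sed -n '2p;4,6p'
python3 -m inch '[{"gripper":0.3,"dx":0.037,"dy":0.165,"dz":0,"wx":0,"wy":0,"wz":0},{"gripper":0.3,"dx":0.037,"dy":0.165,"dz":0,"wx":0,"wy":0,"wz":0},{"gripper":0.3,"dx":0.037,"dy":0.165,"dz":0,"wx":0,"wy":0,"wz":0},{"gripper":0.3,"dx":0.037,"dy":0.165,"dz":0,"wx":0,"wy":0,"wz":0},{"gripper":0.3,"dx":0.037,"dy":0.165,"dz":0,"wx":0,"wy":0,"wz":0}]' 30|sed -n '2p;4,6p'
python3 -m inch '[{"gripper":0.3,"dx":0,"dy":0,"dz":0,"wx":0,"wy":0,"wz":0},{"gripper":0.3,"dx":0,"dy":0,"dz":0,"wx":0,"wy":0,"wz":0},{"gripper":0.3,"dx":0,"dy":0,"dz":0,"wx":0,"wy":0,"wz":0},{"gripper":0.3,"dx":0,"dy":0,"dz":0,"wx":0,"wy":0,"wz":0},{"gripper":0.3,"dx":0,"dy":0,"dz":0,"wx":0,"wy":0,"wz":0}]' 30|sed -n '2p;3p;4,6p'
```

```text
eef_pos: [439.5, -72.3, 177.9]
wrist_force: [0.1, 0.6, -0.9]
finger_gap: 35.8
finger_force: 30.0
eef_pos: [476.6, 97.9, 174.5]
wrist_force: [1.1, -0.7, -1.1]
finger_gap: 35.7
finger_force: 30.0
eef_pos: [513.3, 262.8, 173.7]
wrist_force: [-0.3, -0.7, -2.4]
finger_gap: 35.5
finger_force: 30.0
eef_pos: [513.4, 256.8, 174.9]
eef_rot: [-3.141, -0.0, -0.19]
wrist_force: [-0.3, 0.2, -0.5]
finger_gap: 35.6
finger_force: 30.0
```

```bash
python3 -m inch '[{"gripper":0.3,"dx":0,"dy":0,"dz":-0.04,"wx":0,"wy":0,"wz":0},{"gripper":0.3,"dx":0,"dy":0,"dz":-0.08,"wx":0,"wy":0,"wz":0},{"gripper":0.3,"dx":0,"dy":0,"dz":-0.11,"wx":0,"wy":0,"wz":0},{"gripper":0.3,"dx":0,"dy":0,"dz":-0.13,"wx":0,"wy":0,"wz":0},{"gripper":0.3,"dx":0,"dy":0,"dz":-0.145,"wx":0,"wy":0,"wz":0}]' 30|sed -n '2p;4,6p'
python3 -m inch '[{"gripper":0.3,"dx":0,"dy":0,"dz":0,"wx":0,"wy":0,"wz":0},{"gripper":0.5,"dx":0,"dy":0,"dz":0,"wx":0,"wy":0,"wz":0},{"gripper":0.5,"dx":0,"dy":0,"dz":0,"wx":0,"wy":0,"wz":0},{"gripper":0.5,"dx":0,"dy":0,"dz":0,"wx":0,"wy":0,"wz":0},{"gripper":0.5,"dx":0,"dy":0,"dz":0,"wx":0,"wy":0,"wz":0}]' 30|sed -n '2p;4,6p'
python3 -m inch '[{"gripper":0.5,"dx":0,"dy":0,"dz":0.03,"wx":0,"wy":0,"wz":0},{"gripper":0.5,"dx":0,"dy":0,"dz":0.06,"wx":0,"wy":0,"wz":0},{"gripper":0.5,"dx":0,"dy":0,"dz":0.1,"wx":0,"wy":0,"wz":0},{"gripper":0.5,"dx":0,"dy":0,"dz":0.14,"wx":0,"wy":0,"wz":0},{"gripper":0.5,"dx":0,"dy":0,"dz":0.17,"wx":0,"wy":0,"wz":0}]' 30|sed -n '2p;4,6p'
python3 -m inch '[{"gripper":0.7,"dx":-0.01,"dy":-0.2,"dz":0.03,"wx":0,"wy":0,"wz":0},{"gripper":0.7,"dx":-0.01,"dy":-0.2,"dz":0.03,"wx":0,"wy":0,"wz":0},{"gripper":0.7,"dx":-0.01,"dy":-0.2,"dz":0.03,"wx":0,"wy":0,"wz":0},{"gripper":0.7,"dx":-0.01,"dy":-0.2,"dz":0.03,"wx":0,"wy":0,"wz":0},{"gripper":0.7,"dx":-0.01,"dy":-0.2,"dz":0.03,"wx":0,"wy":0,"wz":0}]'|sed -n '2p'
python3 -m inch '[{"gripper":0.7,"dx":0,"dy":0,"dz":0,"wx":0,"wy":0,"wz":0},{"gripper":0.7,"dx":0,"dy":0,"dz":0,"wx":0,"wy":0,"wz":0},{"gripper":0.7,"dx":0,"dy":0,"dz":0,"wx":0,"wy":0,"wz":0},{"gripper":0.7,"dx":0,"dy":0,"dz":0,"wx":0,"wy":0,"wz":0},{"gripper":0.7,"dx":0,"dy":0,"dz":0,"wx":0,"wy":0,"wz":0}]'|sed -n '1,3p'
python3 - <<'E'
from h import *
snap("wrist","w7.png"); snap("top","t7.png")
im=cv2.imread("pics/w7.png")
# find blank A: project expected ridge
c=cam("wrist"); print(proj(c,[[538,63,34],[517,277,5]]))
def mk(im,px,r=2): return
g=cv2.GaussianBlur(im,(0,0),1); print(im.shape)
cv2.imwrite("pics/w7b.png",cv2.resize(im[0:290],(800,453)))
E
```

```text
eef_pos: [512.5, 256.7, 27.4]
wrist_force: [-0.1, 0.9, -1.6]
finger_gap: 34.9
finger_force: 30.0
eef_pos: [513.9, 257.9, 30.8]
wrist_force: [-0.3, 1.4, -0.1]
finger_gap: 47.0
finger_force: 0.0
eef_pos: [513.6, 257.9, 203.9]
wrist_force: [0.5, 0.1, 0.8]
finger_gap: 47.0
finger_force: 0.0
eef_pos: [502.8, 55.6, 230.9]
clock: 16.85
eef_pos: [503.2, 58.9, 229.3]
eef_rot: [-3.142, 0.0, -0.187]
[[247.86331035 141.56090229]
 [106.71307858 182.42092888]]
(384, 512, 3)
```

The drop looks clean. I'll locate blank A numerically in the wrist picture, testing the detector on the earlier frame where blank B is already known.

```bash
cat > det.py <<'E'
from h import *
def det(f,box,show=True):
    im=cv2.imread("pics/"+f); x0,y0,x1,y1=box
    lab=cv2.cvtColor(im,cv2.COLOR_BGR2LAB).astype(float)[y0:y1,x0:x1]
    hsv=cv2.cvtColor(im,cv2.COLOR_BGR2HSV)[y0:y1,x0:x1]
    S=cv2.GaussianBlur(hsv[...,1],(0,0),1.5)
    t,_=cv2.threshold(S,0,255,cv2.THRESH_OTSU)
    out=[]
    for th in (t-5,t,t+5):
        m=((S<th)*255).astype(np.uint8); m=cv2.morphologyEx(cv2.morphologyEx(m,cv2.MORPH_CLOSE,np.ones((5,5))),cv2.MORPH_OPEN,np.ones((5,5)))
        for c in cv2.findContours(m,0,2)[0]:
            if cv2.contourArea(c)>800:
                r=cv2.minAreaRect(c); out.append((th,cv2.contourArea(c),np.round(r[0],1)+[x0,y0],np.round(r[1],1),round(r[2],1)))
    return t,out
E
python3 - <<'E'
from det import *
print(det("w5.png",(240,95,320,185)))
print(det("w7.png",(195,60,310,220)))
im=cv2.imread("pics/w7.png"); h=cv2.cvtColor(im,cv2.COLOR_BGR2HSV)
for ch in (1,2):
    print(cv2.resize(h[70:215,200:300,ch],(25,29),interpolation=cv2.INTER_AREA))
E
```

```text
(104.0, [(104.0, 1480.5, array([277., 138.]), array([56., 28.]), 90.0), (109.0, 6552.0, array([279.5, 139.5]), array([89., 79.]), 90.0)])
(63.0, [])
[[105 105 106 106 104 104 104 104 104 104 104 104 104 105 105 105 106 106
  106 106 106 106 106 105 106]
 [105 104 105 105 105 105 104 104 104 104 104 103 104 105 104 104 104 106
  106 105 106 107 106 106 106]
 [105 106 104 104 105 104 104 104 104 103 105 105 102 103 103 103 104 103
  103 104 106 106 106 106 105]
 [104 107 105 103 103 103 101 100 102 101 102 103 104 103 104 104 105 106
  105 104 105 106 104 105 105]
 [101 103 101 101 100 102 101 102 101 100 101 104 103 105 105 103 104 105
  106 105 105 104 104 105 106]
 [101 100 101 102 102 101 100 100 101 100 102 103 102 102 102 102 104 104
  106 105 104 105 104 104 105]
 [100 106 105 101 102 100 101 102 101 101 102 103 103 103 102 104 105 104
  104 105 105 103 103 104 104]
 [100 104 104 102 101 101 101 100 102  99 100 102 103 103 104 103 102 103
  103 104 104 103 103 103 104]
 [100 102 106 100 101 100 100 101 100  96  96  97  98  98  95 100 103 102
  105 106 106 104 103 105 106]
 [101 
[... 4440 characters left out ...]
30 230 232 232 231 230 230 231 231 228
  227 224 228 229 227 228 230]
 [113 115 116 115 115 181 231 230 233 229 228 232 232 231 230 231 230 228
  229 229 231 229 229 227 227]
 [116 114 114 117 115 117 235 235 234 233 233 232 231 230 231 230 234 233
  231 230 229 226 227 228 227]
 [114 111 114 116 115 114 181 234 235 236 236 234 232 232 233 234 236 235
  235 233 229 226 224 227 226]
 [116 116 117 117 116 114 125 235 235 235 235 233 233 232 232 233 232 231
  231 232 233 231 230 232 230]
 [114 114 114 114 116 118 116 221 234 234 235 235 234 236 236 236 234 233
  232 232 231 230 230 229 228]
 [ 82 114 116 116 116 116 116 190 232 233 234 234 234 234 235 236 236 236
  234 232 232 229 230 232 230]]
```

```bash
python3 - <<'E'
from h import *
im=cv2.imread("pics/w7.png"); S=cv2.GaussianBlur(cv2.cvtColor(im,cv2.COLOR_BGR2HSV)[...,1].astype(np.float32),(0,0),2)
c=cam("wrist")
for th in(99.5,100.3):
    m=((S<th)*255).astype(np.uint8); m[:100]=0;m[180:]=0;m[:,:228]=0;m[:,270:]=0
    m=cv2.morphologyEx(m,cv2.MORPH_CLOSE,np.ones((5,5)))
    k=max(cv2.findContours(m,0,2)[0],key=cv2.contourArea); r=cv2.minAreaRect(k); print(r)
    b=onz(c,cv2.boxPoints(r),22); print(b.mean(0).round(1)); e=b[1]-b[0],b[2]-b[1]
    for v in e: print(np.linalg.norm(v).round(1),np.degrees(np.arctan2(v[1],v[0])).round(1))
E
```

```text
((247.0, 138.0), (60.0, 28.0), 90.0)
[541.2  63.9  22. ]
36.6 -100.8
79.4 169.4
((246.5, 137.5), (61.0, 31.0), 90.0)
[541.9  64.4  22. ]
40.5 -100.8
80.7 169.5
```

Blank A is unmoved at (540, 64), yaw ≈ -12°, and the rectangle measures 79×37 mm as it should. Grasping it.

```bash
python3 -m inch '[{"gripper":0.7,"dx":0.036,"dy":0.005,"dz":-0.02,"wx":0,"wy":0,"wz":-1.5},{"gripper":0.7,"dx":0.036,"dy":0.005,"dz":-0.06,"wx":0,"wy":0,"wz":-1.5},{"gripper":0.7,"dx":0.036,"dy":0.005,"dz":-0.1,"wx":0,"wy":0,"wz":-1.5},{"gripper":0.7,"dx":0.036,"dy":0.005,"dz":-0.14,"wx":0,"wy":0,"wz":-1.5},{"gripper":0.7,"dx":0.036,"dy":0.005,"dz":-0.17,"wx":0,"wy":0,"wz":-1.5}]'|sed -n '2p'
python3 -m inch '[{"gripper":0.7,"dx":0,"dy":0,"dz":-0.03,"wx":0,"wy":0,"wz":0},{"gripper":0.7,"dx":0,"dy":0,"dz":-0.05,"wx":0,"wy":0,"wz":0},{"gripper":0.7,"dx":0,"dy":0,"dz":-0.06,"wx":0,"wy":0,"wz":0},{"gripper":0.7,"dx":0,"dy":0,"dz":-0.07,"wx":0,"wy":0,"wz":0},{"gripper":0.7,"dx":0,"dy":0,"dz":-0.074,"wx":0,"wy":0,"wz":0}]'|sed -n '2p;4p'
python3 -m inch '[{"gripper":0.3,"dx":0,"dy":0,"dz":0,"wx":0,"wy":0,"wz":0},{"gripper":0.3,"dx":0,"dy":0,"dz":0,"wx":0,"wy":0,"wz":0},{"gripper":0.3,"dx":0,"dy":0,"dz":0,"wx":0,"wy":0,"wz":0},{"gripper":0.3,"dx":0,"dy":0,"dz":0,"wx":0,"wy":0,"wz":0},{"gripper":0.3,"dx":0,"dy":0,"dz":0,"wx":0,"wy":0,"wz":0}]' 30|sed -n '2p;5,6p'
python3 -m inch '[{"gripper":0.3,"dx":0,"dy":0,"dz":0,"wx":0,"wy":0,"wz":0},{"gripper":0.3,"dx":0,"dy":0,"dz":0,"wx":0,"wy":0,"wz":0},{"gripper":0.3,"dx":0,"dy":0,"dz":0,"wx":0,"wy":0,"wz":0},{"gripper":0.3,"dx":0,"dy":0,"dz":0,"wx":0,"wy":0,"wz":0},{"gripper":0.3,"dx":0,"dy":0,"dz":0,"wx":0,"wy":0,"wz":0}]' 30
```

```text
eef_pos: [538.0, 63.3, 56.2]
eef_pos: [539.2, 63.0, -15.1]
wrist_force: [0.2, -0.3, -0.2]
eef_pos: [539.7, 62.8, -13.8]
finger_gap: 36.1
finger_force: 9.3
clock: 18.62
eef_pos: [539.7, 62.8, -13.8]
eef_rot: [-3.141, -0.001, -0.215]
wrist_force: [-1.4, 1.6, 6.2]
finger_gap: 35.2
finger_force: 29.9
```

```bash
python3 -m inch '[{"gripper":0.3,"dx":0,"dy":0,"dz":0.04,"wx":0,"wy":0,"wz":0},{"gripper":0.3,"dx":0,"dy":0,"dz":0.08,"wx":0,"wy":0,"wz":0},{"gripper":0.3,"dx":0,"dy":0,"dz":0.12,"wx":0,"wy":0,"wz":0},{"gripper":0.3,"dx":0,"dy":0,"dz":0.16,"wx":0,"wy":0,"wz":0},{"gripper":0.3,"dx":0,"dy":0,"dz":0.19,"wx":0,"wy":0,"wz":0}]' 30|sed -n '2p;4,6p'
python3 -m inch '[{"gripper":0.3,"dx":-0.01,"dy":0.12,"dz":0,"wx":0,"wy":0,"wz":1},{"gripper":0.3,"dx":-0.01,"dy":0.12,"dz":0,"wx":0,"wy":0,"wz":1},{"gripper":0.3,"dx":-0.01,"dy":0.12,"dz":0,"wx":0,"wy":0,"wz":1},{"gripper":0.3,"dx":-0.01,"dy":0.12,"dz":0,"wx":0,"wy":0,"wz":1},{"gripper":0.3,"dx":-0.01,"dy":0.12,"dz":0,"wx":0,"wy":0,"wz":1}]' 30|sed -n '2p;4,6p'
python3 -m inch '[{"gripper":0.3,"dx":-0.009,"dy":0.114,"dz":0,"wx":0,"wy":0,"wz":0},{"gripper":0.3,"dx":-0.009,"dy":0.114,"dz":0,"wx":0,"wy":0,"wz":0},{"gripper":0.3,"dx":-0.009,"dy":0.114,"dz":0,"wx":0,"wy":0,"wz":0},{"gripper":0.3,"dx":-0.009,"dy":0.114,"dz":0,"wx":0,"wy":0,"wz":0},{"gripper":0.3,"dx":-0.009,"dy":0.114,"dz":0,"wx":0,"wy":0,"wz":0}]' 30|sed -n '2p;4,6p'
python3 -m inch '[{"gripper":0.3,"dx":0,"dy":0,"dz":-0.04,"wx":0,"wy":0,"wz":0},{"gripper":0.3,"dx":0,"dy":0,"dz":-0.08,"wx":0,"wy":0,"wz":0},{"gripper":0.3,"dx":0,"dy":0,"dz":-0.1,"wx":0,"wy":0,"wz":0},{"gripper":0.3,"dx":0,"dy":0,"dz":-0.12,"wx":0,"wy":0,"wz":0},{"gripper":0.3,"dx":0,"dy":0,"dz":-0.14,"wx":0,"wy":0,"wz":0}]' 30|sed -n '2p;4,6p'
```

```text
eef_pos: [539.5, 62.8, 179.2]
wrist_force: [0.6, -0.9, -0.5]
finger_gap: 35.3
finger_force: 29.9
eef_pos: [528.8, 184.2, 175.4]
wrist_force: [-0.1, -0.5, -0.3]
finger_gap: 35.9
finger_force: 29.9
eef_pos: [520.2, 296.7, 175.1]
wrist_force: [0.3, 0.3, -0.0]
finger_gap: 35.7
finger_force: 29.9
eef_pos: [520.8, 294.5, 34.5]
wrist_force: [0.4, 0.7, -0.9]
finger_gap: 35.7
finger_force: 29.9
```

```bash
python3 -m inch '[{"gripper":0.3,"dx":0,"dy":0,"dz":-0.005,"wx":0,"wy":0,"wz":0},{"gripper":0.5,"dx":0,"dy":0,"dz":-0.005,"wx":0,"wy":0,"wz":0},{"gripper":0.5,"dx":0,"dy":0,"dz":-0.005,"wx":0,"wy":0,"wz":0},{"gripper":0.5,"dx":0,"dy":0,"dz":-0.005,"wx":0,"wy":0,"wz":0},{"gripper":0.5,"dx":0,"dy":0,"dz":-0.005,"wx":0,"wy":0,"wz":0}]' 30|sed -n '2p;4,6p'
python3 -m inch '[{"gripper":0.5,"dx":0,"dy":0,"dz":0.03,"wx":0,"wy":0,"wz":0},{"gripper":0.5,"dx":0,"dy":0,"dz":0.07,"wx":0,"wy":0,"wz":0},{"gripper":0.5,"dx":0,"dy":0,"dz":0.11,"wx":0,"wy":0,"wz":0},{"gripper":0.5,"dx":0,"dy":0,"dz":0.15,"wx":0,"wy":0,"wz":0},{"gripper":0.5,"dx":0,"dy":0,"dz":0.19,"wx":0,"wy":0,"wz":0}]' 30|sed -n '2p;4p'
python3 -m inch '[{"gripper":0.5,"dx":-0.07,"dy":0,"dz":0.02,"wx":0,"wy":0,"wz":35},{"gripper":0.5,"dx":-0.07,"dy":0,"dz":0.02,"wx":0,"wy":0,"wz":35},{"gripper":0.5,"dx":-0.07,"dy":0,"dz":0.02,"wx":0,"wy":0,"wz":35},{"gripper":0.5,"dx":-0.07,"dy":0,"dz":0.02,"wx":0,"wy":0,"wz":35},{"gripper":0.5,"dx":-0.07,"dy":0,"dz":0.02,"wx":0,"wy":0,"wz":35}]'|sed -n '2p'
python3 -m inch '[{"gripper":0.5,"dx":-0.055,"dy":-0.05,"dz":0,"wx":0,"wy":0,"wz":35},{"gripper":0.5,"dx":-0.055,"dy":-0.05,"dz":0,"wx":0,"wy":0,"wz":35},{"gripper":0.5,"dx":-0.055,"dy":-0.05,"dz":0,"wx":0,"wy":0,"wz":35},{"gripper":0.5,"dx":-0.055,"dy":-0.05,"dz":0,"wx":0,"wy":0,"wz":35},{"gripper":0.5,"dx":-0.055,"dy":-0.05,"dz":0,"wx":0,"wy":0,"wz":35}]'|sed -n '2p'
python3 -m inch '[{"gripper":0.5,"dx":0,"dy":0,"dz":0,"wx":0,"wy":0,"wz":20},{"gripper":0.5,"dx":0,"dy":0,"dz":0,"wx":0,"wy":0,"wz":20},{"gripper":0.5,"dx":0,"dy":0,"dz":0,"wx":0,"wy":0,"wz":20},{"gripper":0.5,"dx":0,"dy":0,"dz":0,"wx":0,"wy":0,"wz":20},{"gripper":0.5,"dx":0,"dy":0,"dz":0,"wx":0,"wy":0,"wz":20}]'
python3 - <<'E'
from h import *
c,im=snap("wrist","w8.png"); ct,t=snap("top","t8.png"); cs,s=snap("scene","s8.png")
h=cv2.cvtColor(im,cv2.COLOR_BGR2HSV); print(proj(c,[[397,301,100],[517,277,5]]))
print("scene pail",proj(cs,[[517,277,5]]),"top",proj(ct,[[517,277,5]]))
p=proj(cs,[[397,301,104]])[0].astype(int); print(cv2.cvtColor(cv2.imread("pics/scene1.png"),cv2.COLOR_BGR2HSV)[228,379])
m=cv2.inRange(h,(3,120,60),(12,255,255)); m=cv2.morphologyEx(m,cv2.MORPH_OPEN,np.ones((3,3)))
for k in cv2.findContours(m,0,2)[0]:
    if cv2.contourArea(k)>150: r=cv2.minAreaRect(k); print("brown",r,onz(c,cv2.boxPoints(r),100).round(1).tolist(),onz(c,[r[0]],100))
E
```

```text
eef_pos: [521.0, 296.8, 32.0]
wrist_force: [-0.0, 0.3, -0.7]
finger_gap: 47.0
finger_force: 0.0
eef_pos: [520.0, 296.6, 223.7]
wrist_force: [0.9, 0.2, -0.2]
eef_pos: [450.0, 296.9, 242.1]
eef_pos: [395.1, 246.5, 241.8]
clock: 22.37
eef_pos: [395.3, 246.8, 241.2]
eef_rot: [3.141, -0.001, 1.37]
wrist_force: [-0.1, 1.6, 0.0]
finger_gap: 47.1
finger_force: 0.0
[[247.97545865 127.00769714]
 [336.0230066  124.56581769]]
scene pail [[337.39647392 270.28276508]] top [[181.55803333 196.44270739]]
[ 12 154 137]
```

```bash
python3 - <<'E'
from h import *
im=cv2.imread("pics/w8.png"); h=cv2.cvtColor(im,cv2.COLOR_BGR2HSV); c=cam("wrist"); print(h[127,240:258].tolist()); print(h[80:180:10,300].tolist())
v=h[127,248]; 
for lo in (150,135):
  m=((h[...,1]>lo)&(h[...,0]<20)&(h[...,2]>40)).astype(np.uint8)*255; m[:, :200]=0; m[200:]=0; m[:,300:]=0
  m=cv2.morphologyEx(m,cv2.MORPH_OPEN,np.ones((3,3)))
  for k in cv2.findContours(m,0,2)[0]:
    if cv2.contourArea(k)>150:
        r=cv2.minAreaRect(k); print("brown",r,onz(c,cv2.boxPoints(r),102).round(1).tolist(),onz(c,[r[0]],102))
# inside pail (scene & top): wood pixels
for n,f in(("scene","s8.png"),("top","t8.png"),("wrist","w8.png")):
    cc=cam(n); q=cv2.cvtColor(cv2.imread("pics/"+f),cv2.COLOR_BGR2HSV)
    a=np.linspace(0,2*np.pi,40); P=proj(cc,np.c_[517+60*np.cos(a),277+60*np.sin(a),np.full(40,10)]).astype(np.int32)
    m=np.zeros(q.shape[:2],np.uint8); cv2.fillPoly(m,[P],255); w=(m>0)&(q[...,1]>60)&(q[...,0]<30); print(n,m.sum()//255,w.sum(),np.argwhere(w).mean(0)[::-1],P.min(0),P.max(0))
E
```

```text
[[15, 96, 104], [16, 100, 107], [15, 98, 109], [14, 114, 92], [13, 127, 86], [12, 126, 83], [10, 115, 84], [12, 127, 84], [11, 125, 86], [13, 131, 84], [12, 124, 84], [11, 126, 81], [11, 116, 86], [10, 117, 83], [13, 123, 83], [12, 120, 83], [12, 124, 82], [10, 118, 82]]
[[14, 101, 104], [12, 14, 94], [15, 20, 104], [10, 21, 109], [9, 17, 108], [7, 21, 109], [11, 19, 106], [13, 20, 90], [9, 18, 101], [16, 111, 214]]
scene 1479 811 [338.11837238 265.47102343] [315 249] [359 290]
top 839 375 [183.55466667 195.97866667] [165 180] [197 212]
wrist 5885 3207 [337.95229186 127.32086062] [294  80] [379 166]
```

Both blanks are in the pail: wood covers about 55% of the floor in three views, and two blanks should cover about 51%. Now the grip, which lies in shadow.

```bash
python3 - <<'E'
from h import *
im=cv2.imread("pics/w8.png"); h=cv2.GaussianBlur(cv2.cvtColor(im,cv2.COLOR_BGR2HSV),(0,0),1.2); c=cam("wrist")
for s0,h0 in((112,14),(108,14),(112,13)):
  m=((h[...,1]>s0)&(h[...,0]<=h0)).astype(np.uint8)*255; m[:, :225]=0; m[200:]=0; m[:,285:]=0; m[:70]=0
  m=cv2.morphologyEx(m,cv2.MORPH_OPEN,np.ones((4,4)))
  k=max(cv2.findContours(m,0,2)[0],key=cv2.contourArea)
  r=cv2.minAreaRect(k); b=onz(c,cv2.boxPoints(r),102); print(r,b.mean(0).round(1)); 
  for v in(b[1]-b[0],b[2]-b[1]): print(np.linalg.norm(v).round(1),np.degrees(np.arctan2(v[1],v[0])).round(1))
E
```

```text
((252.0, 125.0), (86.0, 16.0), 90.0) [401.5 301.  102. ]
17.1 -11.5
93.2 -101.3
((252.35693359375, 124.41778564453125), (87.09770202636719, 17.827014923095703), 88.91908264160156) [402.  301.5 102. ]
19.1 -10.5
94.4 -100.2
((252.0, 125.0), (86.0, 16.0), 90.0) [401.5 301.  102. ]
17.1 -11.5
93.2 -101.3
```

Grip located at (401, 301); it measures 17×93 mm and the pail yaw is -11°. Descending around it.

```bash
python3 -m inch '[{"gripper":0.4,"dx":0.005,"dy":0.03,"dz":0,"wx":0,"wy":0,"wz":0.5},{"gripper":0.4,"dx":0.005,"dy":0.054,"dz":0,"wx":0,"wy":0,"wz":0.5},{"gripper":0.4,"dx":0.005,"dy":0.054,"dz":-0.03,"wx":0,"wy":0,"wz":0.5},{"gripper":0.4,"dx":0.005,"dy":0.054,"dz":-0.06,"wx":0,"wy":0,"wz":0.5},{"gripper":0.4,"dx":0.005,"dy":0.054,"dz":-0.08,"wx":0,"wy":0,"wz":0.5}]'|sed -n '2p;4,5p'
python3 -m inch '[{"gripper":0.4,"dx":0,"dy":0,"dz":-0.02,"wx":0,"wy":0,"wz":0},{"gripper":0.4,"dx":0,"dy":0,"dz":-0.04,"wx":0,"wy":0,"wz":0},{"gripper":0.4,"dx":0,"dy":0,"dz":-0.06,"wx":0,"wy":0,"wz":0},{"gripper":0.4,"dx":0,"dy":0,"dz":-0.08,"wx":0,"wy":0,"wz":0},{"gripper":0.4,"dx":0,"dy":0,"dz":-0.09,"wx":0,"wy":0,"wz":0}]'|sed -n '2p;4,5p'
python3 -m inch '[{"gripper":0.1,"dx":0,"dy":0,"dz":0,"wx":0,"wy":0,"wz":0},{"gripper":0.1,"dx":0,"dy":0,"dz":0,"wx":0,"wy":0,"wz":0},{"gripper":0.1,"dx":0,"dy":0,"dz":0,"wx":0,"wy":0,"wz":0},{"gripper":0.1,"dx":0,"dy":0,"dz":0,"wx":0,"wy":0,"wz":0},{"gripper":0.1,"dx":0,"dy":0,"dz":0,"wx":0,"wy":0,"wz":0}]' 30|sed -n '2p;4,6p'
```

```text
eef_pos: [399.5, 300.7, 158.1]
wrist_force: [0.0, 0.4, -0.0]
finger_gap: 37.4
eef_pos: [399.5, 300.3, 68.5]
wrist_force: [-0.4, 0.1, -0.5]
finger_gap: 37.8
eef_pos: [400.7, 301.1, 71.5]
wrist_force: [-0.2, 0.7, 0.3]
finger_gap: 17.1
finger_force: 30.0
```

```bash
python3 -m inch '[{"gripper":0.1,"dx":0.001,"dy":0,"dz":0.018,"wx":0,"wy":0,"wz":0},{"gripper":0.1,"dx":0.005,"dy":-0.001,"dz":0.035,"wx":0,"wy":0,"wz":0},{"gripper":0.1,"dx":0.012,"dy":-0.002,"dz":0.052,"wx":0,"wy":0,"wz":0},{"gripper":0.1,"dx":0.021,"dy":-0.004,"dz":0.068,"wx":0,"wy":0,"wz":0},{"gripper":0.1,"dx":0.032,"dy":-0.006,"dz":0.082,"wx":0,"wy":0,"wz":0}]' 30|sed -n '2p;4,6p'
python3 -m inch '[{"gripper":0.1,"dx":0.013,"dy":-0.003,"dz":0.012,"wx":0,"wy":0,"wz":0},{"gripper":0.1,"dx":0.028,"dy":-0.005,"dz":0.022,"wx":0,"wy":0,"wz":0},{"gripper":0.1,"dx":0.043,"dy":-0.008,"dz":0.03,"wx":0,"wy":0,"wz":0},{"gripper":0.1,"dx":0.06,"dy":-0.012,"dz":0.035,"wx":0,"wy":0,"wz":0},{"gripper":0.1,"dx":0.078,"dy":-0.015,"dz":0.037,"wx":0,"wy":0,"wz":0}]' 30|sed -n '2p;4,6p'
python3 -m inch '[{"gripper":0.1,"dx":0,"dy":0,"dz":0,"wx":0,"wy":0,"wz":0},{"gripper":0.1,"dx":0,"dy":0,"dz":0,"wx":0,"wy":0,"wz":0},{"gripper":0.1,"dx":0,"dy":0,"dz":0,"wx":0,"wy":0,"wz":0},{"gripper":0.1,"dx":0,"dy":0,"dz":0,"wx":0,"wy":0,"wz":0},{"gripper":0.1,"dx":0,"dy":0,"dz":0,"wx":0,"wy":0,"wz":0}]' 30|sed -n '2p;4,6p'
```

```text
eef_pos: [432.7, 294.8, 154.2]
wrist_force: [1.8, -0.9, -2.7]
finger_gap: 17.2
finger_force: 30.0
eef_pos: [511.0, 279.6, 190.7]
wrist_force: [-0.9, -0.0, -2.4]
finger_gap: 17.2
finger_force: 30.0
eef_pos: [509.6, 279.9, 189.4]
wrist_force: [0.2, -0.3, -4.0]
finger_gap: 17.3
finger_force: 30.0
```

Bail is up: grip near the pail axis, and the wrist is taking up some weight. Lifting gently with a firmer grip, then carrying on a path clear of the switch.

```bash
python3 -m inch '[{"gripper":0,"dx":0,"dy":0,"dz":0.005,"wx":0,"wy":0,"wz":0},{"gripper":0,"dx":0,"dy":0,"dz":0.015,"wx":0,"wy":0,"wz":0},{"gripper":0,"dx":0,"dy":0,"dz":0.03,"wx":0,"wy":0,"wz":0},{"gripper":0,"dx":0,"dy":0,"dz":0.045,"wx":0,"wy":0,"wz":0},{"gripper":0,"dx":0,"dy":0,"dz":0.055,"wx":0,"wy":0,"wz":0}]' 50|sed -n '2p;4,6p'
python3 -m inch '[{"gripper":0,"dx":0,"dy":0,"dz":0.01,"wx":0,"wy":0,"wz":0},{"gripper":0,"dx":0,"dy":0,"dz":0.025,"wx":0,"wy":0,"wz":0},{"gripper":0,"dx":0,"dy":0,"dz":0.04,"wx":0,"wy":0,"wz":0},{"gripper":0,"dx":0,"dy":0,"dz":0.05,"wx":0,"wy":0,"wz":0},{"gripper":0,"dx":0,"dy":0,"dz":0.055,"wx":0,"wy":0,"wz":0}]' 50|sed -n '2p;4,6p'
python3 -m inch '[{"gripper":0,"dx":-0.002,"dy":-0.008,"dz":0,"wx":0,"wy":0,"wz":0},{"gripper":0,"dx":-0.006,"dy":-0.024,"dz":0,"wx":0,"wy":0,"wz":0},{"gripper":0,"dx":-0.012,"dy":-0.048,"dz":0,"wx":0,"wy":0,"wz":0},{"gripper":0,"dx":-0.018,"dy":-0.072,"dz":0,"wx":0,"wy":0,"wz":0},{"gripper":0,"dx":-0.024,"dy":-0.096,"dz":0,"wx":0,"wy":0,"wz":0}]' 50|sed -n '2p;4,6p'
```

```text
eef_pos: [510.5, 280.0, 247.1]
wrist_force: [1.0, 0.8, -3.2]
finger_gap: 16.9
finger_force: 50.0
eef_pos: [510.4, 279.9, 301.2]
wrist_force: [-0.5, 0.4, -3.8]
finger_gap: 17.1
finger_force: 50.0
eef_pos: [485.4, 182.3, 298.4]
wrist_force: [0.7, -0.6, -4.6]
finger_gap: 16.6
finger_force: 50.0
```

```bash
python3 -m inch '[{"gripper":0,"dx":-0.006,"dy":-0.024,"dz":0,"wx":0,"wy":0,"wz":0},{"gripper":0,"dx":-0.012,"dy":-0.048,"dz":0,"wx":0,"wy":0,"wz":0},{"gripper":0,"dx":-0.018,"dy":-0.072,"dz":0,"wx":0,"wy":0,"wz":0},{"gripper":0,"dx":-0.024,"dy":-0.096,"dz":0,"wx":0,"wy":0,"wz":0},{"gripper":0,"dx":-0.028,"dy":-0.12,"dz":0,"wx":0,"wy":0,"wz":0}]' 50|sed -n '2p;4,6p'
python3 -m inch '[{"gripper":0,"dx":0.001,"dy":-0.024,"dz":0,"wx":0,"wy":0,"wz":0},{"gripper":0,"dx":0.003,"dy":-0.048,"dz":0,"wx":0,"wy":0,"wz":0},{"gripper":0,"dx":0.006,"dy":-0.072,"dz":0,"wx":0,"wy":0,"wz":0},{"gripper":0,"dx":0.01,"dy":-0.096,"dz":0,"wx":0,"wy":0,"wz":0},{"gripper":0,"dx":0.015,"dy":-0.12,"dz":0,"wx":0,"wy":0,"wz":0}]' 50|sed -n '2p;4,6p'
python3 -m inch '[{"gripper":0,"dx":0.008,"dy":-0.022,"dz":0,"wx":0,"wy":0,"wz":0},{"gripper":0,"dx":0.018,"dy":-0.044,"dz":0,"wx":0,"wy":0,"wz":0},{"gripper":0,"dx":0.028,"dy":-0.066,"dz":0,"wx":0,"wy":0,"wz":0},{"gripper":0,"dx":0.038,"dy":-0.088,"dz":0,"wx":0,"wy":0,"wz":0},{"gripper":0,"dx":0.048,"dy":-0.11,"dz":0,"wx":0,"wy":0,"wz":0}]' 50|sed -n '2p;4,6p'
```

```text
eef_pos: [457.1, 62.3, 298.7]
wrist_force: [-0.3, -0.6, -3.7]
finger_gap: 16.7
finger_force: 50.0
eef_pos: [472.5, -57.7, 298.8]
wrist_force: [0.4, -0.1, -3.5]
finger_gap: 16.8
finger_force: 50.0
eef_pos: [520.9, -167.7, 298.6]
wrist_force: [-0.5, 0.5, -3.5]
finger_gap: 16.8
finger_force: 50.0
```

```bash
python3 -m inch '[{"gripper":0,"dx":0.011,"dy":-0.022,"dz":0,"wx":0,"wy":0,"wz":0},{"gripper":0,"dx":0.022,"dy":-0.044,"dz":0,"wx":0,"wy":0,"wz":0},{"gripper":0,"dx":0.033,"dy":-0.066,"dz":0,"wx":0,"wy":0,"wz":0},{"gripper":0,"dx":0.043,"dy":-0.086,"dz":0,"wx":0,"wy":0,"wz":0},{"gripper":0,"dx":0.05,"dy":-0.1,"dz":0,"wx":0,"wy":0,"wz":0}]' 50|sed -n '2p;4,6p'
python3 -m inch '[{"gripper":0,"dx":0.001,"dy":-0.006,"dz":0,"wx":0,"wy":0,"wz":0},{"gripper":0,"dx":0.002,"dy":-0.012,"dz":0,"wx":0,"wy":0,"wz":0},{"gripper":0,"dx":0.003,"dy":-0.018,"dz":0,"wx":0,"wy":0,"wz":0},{"gripper":0,"dx":0.004,"dy":-0.022,"dz":0,"wx":0,"wy":0,"wz":0},{"gripper":0,"dx":0.004,"dy":-0.024,"dz":0,"wx":0,"wy":0,"wz":0}]' 50|sed -n '2p;4,6p'
python3 -m inch '[{"gripper":0,"dx":0,"dy":0,"dz":0,"wx":0,"wy":0,"wz":0},{"gripper":0,"dx":0,"dy":0,"dz":0,"wx":0,"wy":0,"wz":0},{"gripper":0,"dx":0,"dy":0,"dz":0,"wx":0,"wy":0,"wz":0},{"gripper":0,"dx":0,"dy":0,"dz":0,"wx":0,"wy":0,"wz":0},{"gripper":0,"dx":0,"dy":0,"dz":0,"wx":0,"wy":0,"wz":0}]' 50
python3 - <<'E'
from h import *
snap("scene","s9.png"); snap("top","t9.png")
E
```

```text
eef_pos: [571.0, -268.2, 298.0]
wrist_force: [-0.1, 0.1, -4.4]
finger_gap: 16.8
finger_force: 50.0
eef_pos: [575.1, -290.4, 299.7]
wrist_force: [-0.2, 0.1, -4.4]
finger_gap: 16.6
finger_force: 50.0
clock: 28.77
eef_pos: [575.3, -290.0, 299.7]
eef_rot: [3.141, 0.0, 1.382]
wrist_force: [0.3, 0.6, -4.2]
finger_gap: 17.0
finger_force: 50.0
```

Descending onto the platform. The pail axis sits about 7 mm in +x from the grip, so a grip at x = 575 suits the platform centre at (581, -290).

```bash
python3 -m inch '[{"gripper":0,"dx":0,"dy":0,"dz":-0.01,"wx":0,"wy":0,"wz":0},{"gripper":0,"dx":0,"dy":0,"dz":-0.02,"wx":0,"wy":0,"wz":0},{"gripper":0,"dx":0,"dy":0,"dz":-0.03,"wx":0,"wy":0,"wz":0},{"gripper":0,"dx":0,"dy":0,"dz":-0.04,"wx":0,"wy":0,"wz":0},{"gripper":0,"dx":0,"dy":0,"dz":-0.048,"wx":0,"wy":0,"wz":0}]' 50|sed -n '2p;4,6p'
python3 -m inch '[{"gripper":0,"dx":0,"dy":0,"dz":-0.002,"wx":0,"wy":0,"wz":0},{"gripper":0,"dx":0,"dy":0,"dz":-0.004,"wx":0,"wy":0,"wz":0},{"gripper":0,"dx":0,"dy":0,"dz":-0.006,"wx":0,"wy":0,"wz":0},{"gripper":0,"dx":0,"dy":0,"dz":-0.008,"wx":0,"wy":0,"wz":0},{"gripper":0,"dx":0,"dy":0,"dz":-0.009,"wx":0,"wy":0,"wz":0}]' 50|sed -n '2p;4,6p'
python3 -m inch '[{"gripper":0,"dx":0,"dy":0,"dz":-0.001,"wx":0,"wy":0,"wz":0},{"gripper":0,"dx":0,"dy":0,"dz":-0.002,"wx":0,"wy":0,"wz":0},{"gripper":0,"dx":0,"dy":0,"dz":-0.003,"wx":0,"wy":0,"wz":0},{"gripper":0,"dx":0,"dy":0,"dz":-0.003,"wx":0,"wy":0,"wz":0},{"gripper":0,"dx":0,"dy":0,"dz":-0.003,"wx":0,"wy":0,"wz":0}]' 50|sed -n '2p;4,6p'
```

```text
eef_pos: [575.0, -290.1, 249.6]
wrist_force: [1.0, 0.5, -4.1]
finger_gap: 16.7
finger_force: 50.0
eef_pos: [575.4, -290.3, 242.6]
wrist_force: [0.6, -0.4, -4.0]
finger_gap: 16.5
finger_force: 50.0
eef_pos: [575.3, -290.2, 239.6]
wrist_force: [1.5, -0.8, -3.4]
finger_gap: 16.9
finger_force: 50.0
```

```bash
python3 -m inch '[{"gripper":0,"dx":0,"dy":0,"dz":-0.001,"wx":0,"wy":0,"wz":0},{"gripper":0,"dx":0,"dy":0,"dz":-0.002,"wx":0,"wy":0,"wz":0},{"gripper":0,"dx":0,"dy":0,"dz":-0.002,"wx":0,"wy":0,"wz":0},{"gripper":0,"dx":0,"dy":0,"dz":-0.002,"wx":0,"wy":0,"wz":0},{"gripper":0,"dx":0,"dy":0,"dz":-0.002,"wx":0,"wy":0,"wz":0}]' 50|sed -n '2p;4,6p'
python3 -m inch '[{"gripper":0,"dx":0,"dy":0,"dz":-0.001,"wx":0,"wy":0,"wz":0},{"gripper":0,"dx":0,"dy":0,"dz":-0.002,"wx":0,"wy":0,"wz":0},{"gripper":0,"dx":0,"dy":0,"dz":-0.002,"wx":0,"wy":0,"wz":0},{"gripper":0,"dx":0,"dy":0,"dz":-0.002,"wx":0,"wy":0,"wz":0},{"gripper":0,"dx":0,"dy":0,"dz":-0.002,"wx":0,"wy":0,"wz":0}]' 50|sed -n '2p;4,6p'
```

```text
eef_pos: [575.2, -290.2, 237.5]
wrist_force: [-0.2, 0.2, -3.8]
finger_gap: 16.8
finger_force: 50.0
eef_pos: [575.3, -290.2, 235.6]
wrist_force: [-0.3, -0.1, -4.2]
finger_gap: 16.8
finger_force: 50.0
```

```bash
python3 -m inch '[{"gripper":0,"dx":0,"dy":0,"dz":-0.001,"wx":0,"wy":0,"wz":0},{"gripper":0,"dx":0,"dy":0,"dz":-0.002,"wx":0,"wy":0,"wz":0},{"gripper":0,"dx":0,"dy":0,"dz":-0.003,"wx":0,"wy":0,"wz":0},{"gripper":0,"dx":0,"dy":0,"dz":-0.003,"wx":0,"wy":0,"wz":0},{"gripper":0,"dx":0,"dy":0,"dz":-0.003,"wx":0,"wy":0,"wz":0}]' 50|sed -n '2p;4p'
python3 -m inch '[{"gripper":0,"dx":0,"dy":0,"dz":-0.001,"wx":0,"wy":0,"wz":0},{"gripper":0,"dx":0,"dy":0,"dz":-0.002,"wx":0,"wy":0,"wz":0},{"gripper":0,"dx":0,"dy":0,"dz":-0.003,"wx":0,"wy":0,"wz":0},{"gripper":0,"dx":0,"dy":0,"dz":-0.003,"wx":0,"wy":0,"wz":0},{"gripper":0,"dx":0,"dy":0,"dz":-0.003,"wx":0,"wy":0,"wz":0}]' 50|sed -n '2p;4p'
python3 - <<'E'
from h import *
snap("scene","s10.png"); snap("top","t10.png")
cs=cam("scene")
# steel foot / rim of pail in scene: lowest steel pixel column vs projected circle at z=50 
a=np.linspace(0,2*np.pi,60)
for z in(50,56): P=proj(cs,np.c_[581+66*np.cos(a),-290+66*np.sin(a),np.full(60,z)]); print(z,"foot",P.min(0),P.max(0))
P=proj(cs,np.c_[581+80*np.cos(a),-290+80*np.sin(a),np.full(60,160)]); print("rim",P.min(0),P.max(0))
h=cv2.cvtColor(cv2.imread("pics/s10.png"),cv2.COLOR_BGR2HSV)
u=int(P.mean(0)[0]); print(u,[(v,h[v,u].tolist()) for v in range(130,200,2)])
E
```

```text
eef_pos: [576.0, -290.6, 234.8]
wrist_force: [0.9, 0.4, 9.9]
eef_pos: [576.9, -290.8, 234.5]
wrist_force: [0.9, 1.1, 24.2]
50 foot [157.01465053 148.99928413] [199.62315383 182.50440413]
56 foot [156.5948076  147.76642802] [199.37227569 181.33357021]
rim [143.82832206 121.36638707] [199.54810983 163.34840551]
171 [(130, [11, 27, 75]), (132, [12, 17, 76]), (134, [15, 20, 76]), (136, [8, 14, 75]), (138, [15, 21, 74]), (140, [4, 23, 76]), (142, [0, 10, 77]), (144, [5, 19, 79]), (146, [6, 17, 74]), (148, [15, 88, 122]), (150, [15, 120, 177]), (152, [16, 117, 177]), (154, [14, 110, 123]), (156, [15, 110, 81]), (158, [15, 117, 175]), (160, [15, 95, 97]), (162, [6, 18, 72]), (164, [11, 29, 70]), (166, [5, 21, 72]), (168, [15, 14, 74]), (170, [4, 24, 74]), (172, [9, 24, 75]), (174, [15, 28, 72]), (176, [12, 19, 68]), (178, [13, 25, 72]), (180, [23, 27, 38]), (182, [50, 51, 30]), (184, [36, 46, 28]), (186, [150, 9, 29]), (188, [0, 0, 32]), (190, [60, 9, 30]), (192, [40, 12, 64]), (194, [0, 8, 66]), (196, [50, 12, 66]), (198, [45, 8, 66])]
```

Landed: the force reversed and the pail's foot edge is at row 180 against 181–182 predicted. I'll ease off the pressure, release and rise straight up.

```bash
python3 -m inch '[{"gripper":0,"dx":0,"dy":0,"dz":0.002,"wx":0,"wy":0,"wz":0},{"gripper":0,"dx":0,"dy":0,"dz":0.004,"wx":0,"wy":0,"wz":0},{"gripper":0,"dx":0,"dy":0,"dz":0.0045,"wx":0,"wy":0,"wz":0},{"gripper":0,"dx":0,"dy":0,"dz":0.0045,"wx":0,"wy":0,"wz":0},{"gripper":0,"dx":0,"dy":0,"dz":0.0045,"wx":0,"wy":0,"wz":0}]' 30|sed -n '2p;4,6p'
python3 -m inch '[{"gripper":0.45,"dx":0,"dy":0,"dz":0,"wx":0,"wy":0,"wz":0},{"gripper":0.45,"dx":0,"dy":0,"dz":0,"wx":0,"wy":0,"wz":0},{"gripper":0.45,"dx":0,"dy":0,"dz":0,"wx":0,"wy":0,"wz":0},{"gripper":0.45,"dx":0,"dy":0,"dz":0,"wx":0,"wy":0,"wz":0},{"gripper":0.45,"dx":0,"dy":0,"dz":0,"wx":0,"wy":0,"wz":0}]' 30|sed -n '2p;4,6p'
python3 -m inch '[{"gripper":0.45,"dx":0,"dy":0,"dz":0.02,"wx":0,"wy":0,"wz":0},{"gripper":0.45,"dx":0,"dy":0,"dz":0.04,"wx":0,"wy":0,"wz":0},{"gripper":0.45,"dx":0,"dy":0,"dz":0.06,"wx":0,"wy":0,"wz":0},{"gripper":0.45,"dx":0,"dy":0,"dz":0.08,"wx":0,"wy":0,"wz":0},{"gripper":0.45,"dx":0,"dy":0,"dz":0.1,"wx":0,"wy":0,"wz":0}]' 30|sed -n '2p;4,6p'
```

```text
eef_pos: [575.5, -290.4, 234.8]
wrist_force: [-0.8, 0.4, 7.4]
finger_gap: 17.5
finger_force: 30.0
eef_pos: [575.2, -290.2, 233.7]
wrist_force: [-0.4, -0.2, 0.4]
finger_gap: 41.7
finger_force: 0.0
eef_pos: [575.2, -290.2, 335.0]
wrist_force: [-0.7, -0.1, 0.2]
finger_gap: 42.2
finger_force: 0.0
```

```bash
python3 -m inch '[{"gripper":0.4,"dx":-0.03,"dy":-0.02,"dz":0,"wx":0,"wy":0,"wz":-30},{"gripper":0.4,"dx":-0.06,"dy":-0.04,"dz":0,"wx":0,"wy":0,"wz":-30},{"gripper":0.4,"dx":-0.09,"dy":-0.06,"dz":0,"wx":0,"wy":0,"wz":-30},{"gripper":0.4,"dx":-0.12,"dy":-0.08,"dz":0,"wx":0,"wy":0,"wz":-30},{"gripper":0.4,"dx":-0.138,"dy":-0.11,"dz":0,"wx":0,"wy":0,"wz":-30}]'|sed -n '2p'
python3 -m inch '[{"gripper":0,"dx":0,"dy":0,"dz":0,"wx":0,"wy":0,"wz":-35},{"gripper":0,"dx":0,"dy":0,"dz":0,"wx":0,"wy":0,"wz":-35},{"gripper":0,"dx":0,"dy":0,"dz":0,"wx":0,"wy":0,"wz":-35},{"gripper":0,"dx":0,"dy":0,"dz":0,"wx":0,"wy":0,"wz":-35},{"gripper":0,"dx":0,"dy":0,"dz":0,"wx":0,"wy":0,"wz":-35}]' 20|sed -n '2p'
python3 -m inch '[{"gripper":0,"dx":0,"dy":0,"dz":0,"wx":0,"wy":0,"wz":-14},{"gripper":0,"dx":0,"dy":0,"dz":0,"wx":0,"wy":0,"wz":-14},{"gripper":0,"dx":0,"dy":0,"dz":0,"wx":0,"wy":0,"wz":-14},{"gripper":0,"dx":0,"dy":0,"dz":0,"wx":0,"wy":0,"wz":-14},{"gripper":0,"dx":0,"dy":0,"dz":0,"wx":0,"wy":0,"wz":-14}]' 20|sed -n '2,6p'
python3 - <<'E'
from h import *
ct,t=snap("top","t11.png"); cw,w=snap("wrist","w11.png"); snap("scene","s11.png")
print(proj(ct,[[581,-290,160],[437,-328,87]]),proj(cw,[[581,-290,160],[437,-328,87]]))
A=cv2.resize(t[120:240,280:400],(400,400),interpolation=cv2.INTER_CUBIC); B=cv2.resize(w,(400,300)); 
s=cv2.imread("pics/s11.png"); C=cv2.resize(s[90:240,100:260],(400,300),interpolation=cv2.INTER_CUBIC)
can=np.zeros((600,800,3),np.uint8); can[:400,:400]=A; can[:300,400:]=B; can[300:,400:]=C; cv2.imwrite("pics/m11.png",can)
E
```

```text
eef_pos: [435.2, -400.2, 335.1]
eef_pos: [437.2, -400.3, 333.9]
eef_pos: [437.3, -400.2, 334.0]
eef_rot: [-3.142, 0.0, 0.007]
wrist_force: [-0.7, -0.2, -0.8]
finger_gap: 0.4
finger_force: 0.0
[[343.20104698 174.81507732]
 [349.58748988 219.28734867]] [[162.13371871  47.49209586]
 [207.65851836 161.16498157]]
```

View pics/m11.png

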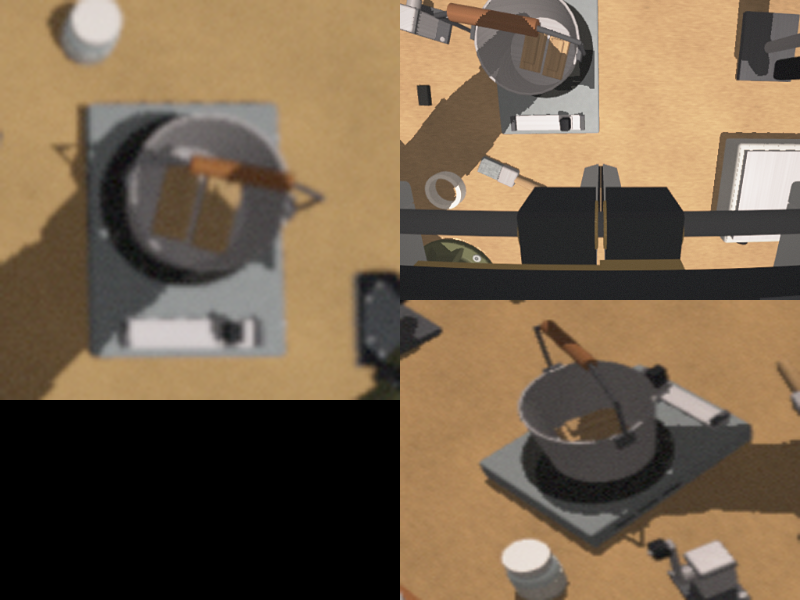

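The last montage shows:
- The pail stands upright on the platform. Rim centre is at top-crop (209,192), i.e. (572, -290), about 9 mm off centre against the 32 mm allowed.
- Both blanks are inside and the bail is up.
- The lock grip is at top-crop (235,330), i.e. (437, -329).

Now pushing the lock with closed fingers toward +y.

```bash
python3 -m inch '[{"gripper":0,"dx":0,"dy":0,"dz":-0.04,"wx":0,"wy":0,"wz":0},{"gripper":0,"dx":0,"dy":0,"dz":-0.08,"wx":0,"wy":0,"wz":0},{"gripper":0,"dx":0,"dy":0,"dz":-0.12,"wx":0,"wy":0,"wz":0},{"gripper":0,"dx":0,"dy":0,"dz":-0.16,"wx":0,"wy":0,"wz":0},{"gripper":0,"dx":0,"dy":0,"dz":-0.19,"wx":0,"wy":0,"wz":0}]'|sed -n '2p'
python3 -m inch '[{"gripper":0,"dx":0,"dy":0,"dz":-0.04,"wx":0,"wy":0,"wz":0},{"gripper":0,"dx":0,"dy":0,"dz":-0.07,"wx":0,"wy":0,"wz":0},{"gripper":0,"dx":0,"dy":0,"dz":-0.09,"wx":0,"wy":0,"wz":0},{"gripper":0,"dx":0,"dy":0.01,"dz":-0.092,"wx":0,"wy":0,"wz":0},{"gripper":0,"dx":0,"dy":0.02,"dz":-0.092,"wx":0,"wy":0,"wz":0}]'|sed -n '2p;4p'
python3 -m inch '[{"gripper":0,"dx":0,"dy":0.01,"dz":0,"wx":0,"wy":0,"wz":0},{"gripper":0,"dx":0,"dy":0.02,"dz":0,"wx":0,"wy":0,"wz":0},{"gripper":0,"dx":0,"dy":0.03,"dz":0,"wx":0,"wy":0,"wz":0},{"gripper":0,"dx":0,"dy":0.04,"dz":0,"wx":0,"wy":0,"wz":0},{"gripper":0,"dx":0,"dy":0.05,"dz":0,"wx":0,"wy":0,"wz":0}]'|sed -n '2p;4p'
```

```text
eef_pos: [436.5, -399.4, 140.9]
eef_pos: [436.9, -379.4, 51.4]
wrist_force: [0.5, 0.1, 0.3]
eef_pos: [437.7, -329.5, 53.0]
wrist_force: [0.4, -2.3, 0.2]
```

```bash
python3 -m inch '[{"gripper":0,"dx":0,"dy":0.01,"dz":0,"wx":0,"wy":0,"wz":0},{"gripper":0,"dx":0,"dy":0.02,"dz":0,"wx":0,"wy":0,"wz":0},{"gripper":0,"dx":0,"dy":0.03,"dz":0,"wx":0,"wy":0,"wz":0},{"gripper":0,"dx":0,"dy":0.04,"dz":0,"wx":0,"wy":0,"wz":0},{"gripper":0,"dx":0,"dy":0.048,"dz":0,"wx":0,"wy":0,"wz":0}]'|sed -n '2p;4p'
python3 -m inch '[{"gripper":0,"dx":0,"dy":0.001,"dz":0,"wx":0,"wy":0,"wz":0},{"gripper":0,"dx":0,"dy":0.002,"dz":0,"wx":0,"wy":0,"wz":0},{"gripper":0,"dx":0,"dy":0.003,"dz":0,"wx":0,"wy":0,"wz":0},{"gripper":0,"dx":0,"dy":0.003,"dz":0,"wx":0,"wy":0,"wz":0},{"gripper":0,"dx":0,"dy":0.003,"dz":0,"wx":0,"wy":0,"wz":0}]'|sed -n '2p;4p'
python3 -m inch '[{"gripper":0,"dx":0,"dy":0.001,"dz":0,"wx":0,"wy":0,"wz":0},{"gripper":0,"dx":0,"dy":0.002,"dz":0,"wx":0,"wy":0,"wz":0},{"gripper":0,"dx":0,"dy":0.003,"dz":0,"wx":0,"wy":0,"wz":0},{"gripper":0,"dx":0,"dy":0.003,"dz":0,"wx":0,"wy":0,"wz":0},{"gripper":0,"dx":0,"dy":0.003,"dz":0,"wx":0,"wy":0,"wz":0}]'|sed -n '2p;4p'
```

```text
eef_pos: [437.2, -281.1, 52.0]
wrist_force: [-1.5, -2.5, 1.4]
eef_pos: [437.2, -279.4, 51.9]
wrist_force: [0.2, 0.5, -0.8]
eef_pos: [437.2, -276.2, 52.0]
wrist_force: [0.1, -0.4, -0.4]
```

```bash
python3 -m inch '[{"gripper":0,"dx":0,"dy":0.001,"dz":0,"wx":0,"wy":0,"wz":0},{"gripper":0,"dx":0,"dy":0.002,"dz":0,"wx":0,"wy":0,"wz":0},{"gripper":0,"dx":0,"dy":0.003,"dz":0,"wx":0,"wy":0,"wz":0},{"gripper":0,"dx":0,"dy":0.004,"dz":0,"wx":0,"wy":0,"wz":0},{"gripper":0,"dx":0,"dy":0.004,"dz":0,"wx":0,"wy":0,"wz":0}]'|sed -n '2p;4p'
python3 -m inch '[{"gripper":0,"dx":0,"dy":0.001,"dz":0,"wx":0,"wy":0,"wz":0},{"gripper":0,"dx":0,"dy":0.002,"dz":0,"wx":0,"wy":0,"wz":0},{"gripper":0,"dx":0,"dy":0.003,"dz":0,"wx":0,"wy":0,"wz":0},{"gripper":0,"dx":0,"dy":0.004,"dz":0,"wx":0,"wy":0,"wz":0},{"gripper":0,"dx":0,"dy":0.004,"dz":0,"wx":0,"wy":0,"wz":0}]'|sed -n '2p;4p'
python3 -m inch '[{"gripper":0,"dx":0,"dy":0.001,"dz":0,"wx":0,"wy":0,"wz":0},{"gripper":0,"dx":0,"dy":0.002,"dz":0,"wx":0,"wy":0,"wz":0},{"gripper":0,"dx":0,"dy":0.003,"dz":0,"wx":0,"wy":0,"wz":0},{"gripper":0,"dx":0,"dy":0.003,"dz":0,"wx":0,"wy":0,"wz":0},{"gripper":0,"dx":0,"dy":0.003,"dz":0,"wx":0,"wy":0,"wz":0}]'|sed -n '2p;4p'
```

```text
eef_pos: [437.2, -272.0, 52.0]
wrist_force: [-0.5, -1.2, 0.1]
eef_pos: [437.4, -270.7, 52.3]
wrist_force: [-1.0, -20.2, -6.0]
eef_pos: [437.4, -270.0, 52.6]
wrist_force: [-1.9, -37.1, -12.6]
```

Hard stop felt: 37 N at TCP y = -270, which puts the grip at about -248, exactly 84 mm along. Backing off, then rising and going round to the switch.

```bash
python3 -m inch '[{"gripper":0,"dx":0,"dy":-0.015,"dz":0,"wx":0,"wy":0,"wz":0},{"gripper":0,"dx":0,"dy":-0.03,"dz":0,"wx":0,"wy":0,"wz":0},{"gripper":0,"dx":0,"dy":-0.03,"dz":0.03,"wx":0,"wy":0,"wz":0},{"gripper":0,"dx":0,"dy":-0.03,"dz":0.07,"wx":0,"wy":0,"wz":0},{"gripper":0,"dx":0,"dy":-0.03,"dz":0.11,"wx":0,"wy":0,"wz":0}]'|sed -n '2p'
python3 -m inch '[{"gripper":0,"dx":0,"dy":0,"dz":0.04,"wx":0,"wy":0,"wz":-17},{"gripper":0,"dx":-0.01,"dy":0.04,"dz":0.05,"wx":0,"wy":0,"wz":-17},{"gripper":0,"dx":-0.01,"dy":0.08,"dz":0.05,"wx":0,"wy":0,"wz":-17},{"gripper":0,"dx":-0.01,"dy":0.12,"dz":0.05,"wx":0,"wy":0,"wz":-17},{"gripper":0,"dx":-0.01,"dy":0.16,"dz":0.05,"wx":0,"wy":0,"wz":-17}]'|sed -n '2p'
python3 -m inch '[{"gripper":0,"dx":0.03,"dy":0.03,"dz":0,"wx":0,"wy":0,"wz":0},{"gripper":0,"dx":0.06,"dy":0.04,"dz":0,"wx":0,"wy":0,"wz":0},{"gripper":0,"dx":0.09,"dy":0.04,"dz":0,"wx":0,"wy":0,"wz":0},{"gripper":0,"dx":0.12,"dy":0.04,"dz":0,"wx":0,"wy":0,"wz":0},{"gripper":0,"dx":0.15,"dy":0.04,"dz":0,"wx":0,"wy":0,"wz":0}]'|sed -n '2,3p'
python3 - <<'E'
from h import *
cw,w=snap("wrist","w12.png"); ct,t=snap("top","t12.png")
g=cv2.cvtColor(t,cv2.COLOR_BGR2GRAY); print("lock expected px",proj(ct,[[437,-248,87],[437,-332,87]])); print([(u,int(g[218:221,u].mean())) for u in range(312,366,3)])
# roller: dark blob near prediction
p=proj(cw,[[684,-53,145]])[0]; print("roller pred",p)
m=(cv2.cvtColor(w,cv2.COLOR_BGR2GRAY)<45).astype(np.uint8)*255; m[:max(0,int(p[1])-45)]=0; m[int(p[1])+45:]=0; m[:,:int(p[0])-50]=0; m[:,int(p[0])+50:]=0
for k in cv2.findContours(cv2.morphologyEx(m,cv2.MORPH_OPEN,np.ones((4,4))),0,2)[0]:
    if cv2.contourArea(k)>60: r=cv2.minAreaRect(k); print(r, onz(cw,[r[0]],150).round(1))
E
```

```text
eef_pos: [436.8, -295.2, 162.9]
eef_pos: [426.9, -133.8, 212.4]
eef_pos: [578.8, -94.7, 212.0]
eef_rot: [-3.141, 0.0, -0.293]
lock expected px [[326.53930027 219.02003987]
 [350.73894318 219.30052643]]
[(312, 148), (315, 94), (318, 135), (321, 142), (324, 38), (327, 49), (330, 165), (333, 204), (336, 204), (339, 204), (342, 204), (345, 203), (348, 204), (351, 203), (354, 198), (357, 96), (360, 146), (363, 151)]
roller pred [173.46705024  89.00191427]
((170.5, 83.5), (19.0, 29.0), 90.0) [[688.1 -53.3 150. ]]
```

The lock blob is at top columns 324–327 (326.5 predicted for the far stop). The roller measures (687, -53). Coming down beside it on its -y side, then pushing it over.

```bash
python3 -m inch '[{"gripper":0,"dx":0.03,"dy":-0.006,"dz":0,"wx":0,"wy":0,"wz":0},{"gripper":0,"dx":0.06,"dy":-0.006,"dz":0,"wx":0,"wy":0,"wz":0},{"gripper":0,"dx":0.093,"dy":-0.006,"dz":0,"wx":0,"wy":0,"wz":0},{"gripper":0,"dx":0.093,"dy":-0.006,"dz":0,"wx":0,"wy":0,"wz":0},{"gripper":0,"dx":0.093,"dy":-0.006,"dz":0,"wx":0,"wy":0,"wz":0}]'|sed -n '2p'
python3 -m inch '[{"gripper":0,"dx":0,"dy":0,"dz":-0.03,"wx":0,"wy":0,"wz":0},{"gripper":0,"dx":0,"dy":0,"dz":-0.06,"wx":0,"wy":0,"wz":0},{"gripper":0,"dx":0,"dy":0,"dz":-0.09,"wx":0,"wy":0,"wz":0},{"gripper":0,"dx":0,"dy":0,"dz":-0.11,"wx":0,"wy":0,"wz":0},{"gripper":0,"dx":0,"dy":0,"dz":-0.114,"wx":0,"wy":0,"wz":0}]'|sed -n '2p;4p'
python3 -m inch '[{"gripper":0,"dx":0.003,"dy":0.01,"dz":0,"wx":0,"wy":0,"wz":0},{"gripper":0,"dx":0.006,"dy":0.02,"dz":0,"wx":0,"wy":0,"wz":0},{"gripper":0,"dx":0.009,"dy":0.03,"dz":0,"wx":0,"wy":0,"wz":0},{"gripper":0,"dx":0.011,"dy":0.038,"dz":0,"wx":0,"wy":0,"wz":0},{"gripper":0,"dx":0.013,"dy":0.044,"dz":0,"wx":0,"wy":0,"wz":0}]'|sed -n '2p;4p'
python3 -m inch '[{"gripper":0,"dx":0.002,"dy":0.008,"dz":0,"wx":0,"wy":0,"wz":0},{"gripper":0,"dx":0.004,"dy":0.016,"dz":0,"wx":0,"wy":0,"wz":0},{"gripper":0,"dx":0.007,"dy":0.024,"dz":0,"wx":0,"wy":0,"wz":0},{"gripper":0,"dx":0.009,"dy":0.03,"dz":0,"wx":0,"wy":0,"wz":0},{"gripper":0,"dx":0.01,"dy":0.034,"dz":0,"wx":0,"wy":0,"wz":0}]'|sed -n '2p;4p'
python3 -m inch '[{"gripper":0,"dx":0,"dy":0,"dz":0,"wx":0,"wy":0,"wz":0},{"gripper":0,"dx":0,"dy":0,"dz":0,"wx":0,"wy":0,"wz":0},{"gripper":0,"dx":0,"dy":0,"dz":0,"wx":0,"wy":0,"wz":0},{"gripper":0,"dx":0,"dy":0,"dz":0,"wx":0,"wy":0,"wz":0},{"gripper":0,"dx":0,"dy":0,"dz":0,"wx":0,"wy":0,"wz":0}]'|sed -n '2p;4p'
python3 - <<'E'
from h import *
snap("scene","s13.png"); snap("wrist","w13.png")
cs=cam("scene")
import math
piv=np.array([676,-49,60]); yv=np.array([.29,.957,0])
for th in(0,.45,.7): print(th,proj(cs,piv+[9,-3,0]+85*(math.sin(th)*yv+math.cos(th)*np.array([0,0,1]))))
E
```

```text
eef_pos: [670.4, -101.3, 210.4]
eef_pos: [667.7, -101.1, 94.9]
wrist_force: [-0.5, 0.6, -1.0]
eef_pos: [684.0, -55.7, 99.4]
wrist_force: [-0.2, -2.5, 0.9]
eef_pos: [693.2, -22.8, 97.4]
wrist_force: [-1.7, -5.7, -3.2]
eef_pos: [693.1, -23.5, 98.1]
wrist_force: [-3.4, -3.4, -1.4]
0 [[203.30021855 214.30426322]]
0.45 [[210.22555226 226.57368361]]
0.7 [[213.90372821 233.97517695]]
```

The roller is being held over: about 4 N opposing the push, and the travel implies about 0.7 rad, held for more than 0.4 s. Backing out the same way so it springs upright.

```bash
python3 -m inch '[{"gripper":0,"dx":0,"dy":0,"dz":0,"wx":0,"wy":0,"wz":0},{"gripper":0,"dx":-0.003,"dy":-0.01,"dz":0,"wx":0,"wy":0,"wz":0},{"gripper":0,"dx":-0.007,"dy":-0.022,"dz":0,"wx":0,"wy":0,"wz":0},{"gripper":0,"dx":-0.01,"dy":-0.034,"dz":0,"wx":0,"wy":0,"wz":0},{"gripper":0,"dx":-0.014,"dy":-0.046,"dz":0,"wx":0,"wy":0,"wz":0}]'|sed -n '2p;4p'
python3 -m inch '[{"gripper":0,"dx":-0.005,"dy":-0.015,"dz":0,"wx":0,"wy":0,"wz":0},{"gripper":0,"dx":-0.01,"dy":-0.032,"dz":0,"wx":0,"wy":0,"wz":0},{"gripper":0,"dx":-0.013,"dy":-0.042,"dz":0.01,"wx":0,"wy":0,"wz":0},{"gripper":0,"dx":-0.013,"dy":-0.042,"dz":0.04,"wx":0,"wy":0,"wz":0},{"gripper":0,"dx":-0.013,"dy":-0.042,"dz":0.08,"wx":0,"wy":0,"wz":0}]'|sed -n '2p;4p'
python3 -m inch '[{"gripper":0,"dx":-0.03,"dy":0,"dz":0.04,"wx":0,"wy":0,"wz":0},{"gripper":0,"dx":-0.06,"dy":0.01,"dz":0.05,"wx":0,"wy":0,"wz":0},{"gripper":0,"dx":-0.09,"dy":0.02,"dz":0.05,"wx":0,"wy":0,"wz":0},{"gripper":0,"dx":-0.12,"dy":0.03,"dz":0.05,"wx":0,"wy":0,"wz":0},{"gripper":0,"dx":-0.15,"dy":0.04,"dz":0.05,"wx":0,"wy":0,"wz":0}]'|sed -n '1,2p;4p'
python3 -m inch '[{"gripper":0,"dx":-0.03,"dy":0,"dz":0,"wx":0,"wy":0,"wz":0},{"gripper":0,"dx":-0.06,"dy":0,"dz":0,"wx":0,"wy":0,"wz":0},{"gripper":0,"dx":-0.06,"dy":0,"dz":0,"wx":0,"wy":0,"wz":0},{"gripper":0,"dx":-0.06,"dy":0,"dz":0,"wx":0,"wy":0,"wz":0},{"gripper":0,"dx":-0.06,"dy":0,"dz":0,"wx":0,"wy":0,"wz":0}]'|sed -n '1,2p;4p'
python3 - <<'E'
from h import *
cs,s=snap("scene","s14.png"); ct,t=snap("top","t14.png"); b=cv2.imread("pics/s11.png"); h=cv2.imread("pics/s13.png")
def blob(im,box,th=45):
    x0,y0,x1,y1=box; m=(cv2.cvtColor(im,cv2.COLOR_BGR2GRAY)[y0:y1,x0:x1]<th).astype(np.uint8)
    ks=cv2.findContours(m,0,2)[0]; k=max(ks,key=cv2.contourArea); r=cv2.minAreaRect(k); return np.round(r[0],1)+[x0,y0],cv2.contourArea(k)
for n,i in(("before",b),("held",h),("now",s)): print(n,blob(i,(190,200,232,248)))
g=cv2.cvtColor(t,cv2.COLOR_BGR2GRAY); print("lock",[(u,int(g[218:221,u].mean())) for u in range(318,334,3)])
d=cv2.absdiff(t,cv2.imread("pics/t11.png")).max(2)[140:210,315:375]; print("pail region change px",(d>40).sum())
# bystanders: compare with first scene/top view at their boxes
t1=cv2.imread("pics/top1.png"); s1=cv2.imread("pics/scene1.png")
for n,P in(("cup",(737,216,50)),("jar",(769,-185,50)),("panel",(265,300,20))):
    for nm,c,a,z in(("top",ct,t1,t),("scene",cs,s1,s)):
        u,v=proj(c,[P])[0].astype(int); q=cv2.absdiff(a,z).max(2)[max(0,v-20):v+20,max(0,u-20):u+20]; print(n,nm,(q>50).mean().round(3))
u,v=proj(cs,[(493,-4,7)])[0]; print("eraser",u,v,blob(s,(int(u)-20,int(v)-20,int(u)+20,int(v)+20)),blob(s1,(int(u)-20,int(v)-20,int(u)+20,int(v)+20)))
E
```

```text
eef_pos: [679.1, -70.7, 98.3]
wrist_force: [0.3, 0.6, -0.3]
eef_pos: [664.6, -112.5, 176.9]
wrist_force: [0.8, -0.2, 0.0]
clock: 43.07
eef_pos: [514.6, -71.4, 229.0]
wrist_force: [0.1, -0.1, -0.3]
clock: 43.48
eef_pos: [456.8, -71.6, 228.9]
wrist_force: [0.6, -0.0, -0.4]
before (array([222.9, 239.3]), 56.5)
held (array([217.3, 218.1]), 433.5)
now (array([223.7, 240.2]), 34.5)
lock [(318, 132), (321, 139), (324, 36), (327, 46), (330, 161), (333, 200)]
pail region change px 750
cup top 0.0
cup scene 0.0
jar top 0.0
jar scene 0.0
panel top 0.589
panel scene 0.666
eraser 266.11434671112227 206.58422392872762 (array([266.3, 206.3]), 75.0) (array([266.8, 206.8]), 63.5)
```

The lock, cup, jar and eraser are in place. I'll check the two remaining doubts, roller patch and pail, by image difference with the earlier frames.

```bash
python3 - <<'E'
from h import *
L=lambda f:cv2.imread("pics/"+f)
a,b,h=L("s11.png"),L("s14.png"),L("s13.png")
D=lambda x,y,B:(cv2.absdiff(x,y).max(2)[B[1]:B[3],B[0]:B[2]]>40).mean().round(3)
print("roller patch: held",D(a,h,(193,204,215,226)),"now",D(a,b,(193,204,215,226)), "vs start",D(L("scene1.png"),b,(193,204,215,226)))
print("pail scene",D(a,b,(140,100,205,185)),"top",D(L("t11.png"),L("t14.png"),(315,140,375,210)),"top t12",D(L("t11.png"),L("t12.png"),(315,140,375,210)))
d=cv2.absdiff(L("t11.png"),L("t14.png")).max(2)[140:210,315:375]>40; print(np.argwhere(d).min(0)+[140,315],np.argwhere(d).max(0)+[140,315])
# phase shift of pail patch
f=lambda i,B:cv2.cvtColor(i,cv2.COLOR_BGR2GRAY)[B[1]:B[3],B[0]:B[2]].astype(np.float32)
for x,y,B in((a,b,(140,100,205,185)),(L("t11.png"),L("t14.png"),(315,140,375,210)),(L("top1.png"),L("t14.png"),(125,238,192,300)),(L("scene1.png"),b,(370,185,458,260))): print(cv2.phaseCorrelate(f(x,B),f(y,B)))
E
```

```text
roller patch: held 0.638 now 0.0 vs start 0.072
pail scene 0.065 top 0.179 top t12 0.244
[165 315] [209 366]
((0.07745051069777986, 0.054053463880833874), 0.669526873105838)
((-0.08563325914279929, 0.0013145862681369636), 0.6986354916184037)
((0.2674442155725387, -0.3830812216318904), 0.5748199770847956)
((0.15190906817872474, 0.4948973249595525), 0.6351990480776186)
```

Roller is back upright (0% change), and the pail, panel and lock are unshifted. Handing in.

```bash
python3 -c "
from cell import manip
print(manip.sign_off())"
```

```text
the job is handed in; nothing more can be done
None
```

The job is handed in, with no verdict returned: both blanks are in the pail, the pail stands on the platform about 9 mm off centre, the lock is at its far stop, the roller was pushed over (about 0.7 rad, from travel and force) and sprang back, and the bystanders are in place.

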